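Turn a batch of flanged castings in the turnover cradle and rack them in the slotted rail

TASK

Turn the castings on the blue tray over as one batch: stand them all, boss down, in the bays of the cradle's load leaf, fold the empty cover leaf fully down over them, swing the two leaves together fully over to the cover leaf's side, and swing the load leaf back so that the cradle lies fully open with every casting boss up. Then slide each casting, boss up, from the mouth into the slotted rail until its flange is wholly under the lips (push the row up: the rail just holds three), and leave the cradle lying open. Two or three castings are there; leave the other things on the bench where they are.

Things in the scene. Friction and masses are not known exactly. Their poses are not given: they have to be found in the camera images.
- cradle: turnover cradle: two aluminium leaves like an open book on a dark steel base plate 236 x 210 x 5 mm, fixed. Origin on the bench under the middle of the hinge; x along the hinge (away from the robot), y towards the load leaf's side, z up. Each leaf is 202 mm long along the hinge, reaches 100 mm out from it and swings half a turn, from flat on its own side to folded over the other
- hinge (a point): middle of the hinge axis of both leaves, 32 mm above the bench. The hinges are stiff: a leaf stays where it is left (3 to 6 N at its knob swing one leaf, up to about 15 N both with castings). Folded together, stop posts at the outer corners (10 x 7 mm, as high as the hinge) hold the faces 39 mm apart, and the lower leaf, led up and over by its knob, carries the upper one along
- load_leaf (a joint): load leaf, on the cradle's +y side: 0 = flat open on its own side (the start), 3.14 = folded over to the other side. Its face when flat is 12.5 mm above the bench and has white walls 18 mm high round three square bays 44 mm wide (45 mm across the hinge), in a row along the hinge, 66 mm apart, for the bosses of castings standing boss down: their flanges then stand clear above the walls
- cover_leaf (a joint): cover leaf, on the cradle's -y side: 0 = flat open on its own side, 3.14 = folded right over on top of the load leaf; starts between 0 and 0.6. Its face when flat is 12.5 mm above the bench and has three square bays 62 mm wide in a row along the hinge, 66 mm apart, between thin white walls 8 mm high, for the flanges of castings lying boss up
- load_knob (a point): centre of the load leaf's handle, a black drum knob, 24 mm across, 30 mm long along the hinge, on a 10 mm stalk in the plane of the leaf, 138 mm from the hinge axis, 33 mm to the cradle's -x side of the middle, 28 mm above the bench when open (36 mm folded over). The drum turns freely on the stalk: pinched on its flat ends (along the hinge) it can be led round the hinge in an arc
- cover_knob (a point): centre of the cover leaf's handle, a like free-turning black drum knob, 138 mm from the hinge axis, 33 mm to the cradle's +x side of the middle, 28 mm above the bench when the leaf lies open (36 mm when folded over)
- load_bay0 (a point): centre of bay 0 of the load leaf, on the leaf's face (bays 0, 1, 2 from the cradle's -x end to its +x end)
- load_bay1 (a point): centre of bay 1 of the load leaf, on the leaf's face (bays 0, 1, 2 from the cradle's -x end to its +x end)
- load_bay2 (a point): centre of bay 2 of the load leaf, on the leaf's face (bays 0, 1, 2 from the cradle's -x end to its +x end)
- cover_bay0 (a point): centre of bay 0 of the cover leaf, on the leaf's face; it comes to lie over load bay 0 when folded
- cover_bay1 (a point): centre of bay 1 of the cover leaf, on the leaf's face; it comes to lie over load bay 1 when folded
- cover_bay2 (a point): centre of bay 2 of the cover leaf, on the leaf's face; it comes to lie over load bay 2 when folded
- rail: slotted rail, fixed: a straight channel 59 mm wide, aluminium floor 4 mm thick, dark steel sides and lips. x runs along the channel from mouth to end stop (away from the robot), z up. Origin on the bench in the channel's middle, 50 mm inside the mouth. The lips overhang each side by 6.5 mm, underside 10 mm and top 14 mm above the floor; the 46 mm gap between them is open above
- rail_mouth (a point): middle of the channel's mouth, on its floor, 4 mm above the bench; axes as the rail's. In front of the mouth the floor goes on open for 85 mm, with two flared guides 8 mm high and 40 mm long that lead into the channel. The end stop's face is 175 mm beyond the mouth, with lips all the way (three flanges take 168 mm)
- casting0: a grey aluminium casting, about 140 g: a square flange 56 x 56 x 8 mm on a round boss 38 mm in diameter and 28 mm long (36 mm in all). Origin at the centre of the boss's free end face; z runs from there through the boss to the flange (up at the start, boss down), x and y along the flange's sides. Starts on the blue tray (floor 4 mm, rim 12 mm high). Two or three are there
- casting1: a grey aluminium casting, about 140 g: a square flange 56 x 56 x 8 mm on a round boss 38 mm in diameter and 28 mm long (36 mm in all). Origin at the centre of the boss's free end face; z runs from there through the boss to the flange (up at the start, boss down), x and y along the flange's sides. Starts on the blue tray (floor 4 mm, rim 12 mm high). Two or three are there
- casting2: a grey aluminium casting, about 140 g: a square flange 56 x 56 x 8 mm on a round boss 38 mm in diameter and 28 mm long (36 mm in all). Origin at the centre of the boss's free end face; z runs from there through the boss to the flange (up at the start, boss down), x and y along the flange's sides. Starts on the blue tray (floor 4 mm, rim 12 mm high). Two or three are there
- ring0: bystander: cast ring, 60 mm across, 22 mm high, on the bench
- ring1: bystander: cast ring, 60 mm across, 22 mm high
- ring2: bystander: cast ring, 68 mm across, 30 mm high
- wrench: bystander: wrench lying on the bench
- brush: bystander: brush lying on the bench
- oil: bystander: plastic bottle, 60 mm across, 160 mm high
- cup: bystander: steel cup, 72 mm across, 70 mm high
Not all that is in view belongs to the job. Leave any red or yellow look-alike of the casting2 alone.

How it is judged:
On the way, in this order (a step that is already met when the one before it is completed fails the run):
1. every casting stands boss down in a bay of the load leaf, which lies open ((distance between casting0 and load_bay0 below 0.009 m or distance between casting0 and load_bay1 below 0.009 m or distance between casting0 and load_bay2 below 0.009 m) and angle between each of casting0, casting1, casting2's own z axis and vertical below 0.12 rad and (distance between casting1 and load_bay0 below 0.009 m or distance between casting1 and load_bay1 below 0.009 m or distance between casting1 and load_bay2 below 0.009 m) and (distance between casting2 and load_bay0 below 0.009 m or distance between casting2 and load_bay1 below 0.009 m or distance between casting2 and load_bay2 below 0.009 m) and value of joint load_leaf below 0.1 rad), for 0.2 s.
2. the cover leaf is folded fully over the load leaf with the castings inside ((distance between casting0 and load_bay0 below 0.012 m or distance between casting0 and load_bay1 below 0.012 m or distance between casting0 and load_bay2 below 0.012 m) and angle between each of casting0, casting1, casting2's own z axis and vertical below 0.12 rad and (distance between casting1 and load_bay0 below 0.012 m or distance between casting1 and load_bay1 below 0.012 m or distance between casting1 and load_bay2 below 0.012 m) and (distance between casting2 and load_bay0 below 0.012 m or distance between casting2 and load_bay1 below 0.012 m or distance between casting2 and load_bay2 below 0.012 m) and value of joint load_leaf below 0.12 rad and value of joint cover_leaf above 3.02 rad), for 0.2 s.
3. both leaves are swung together fully over to the cover leaf's side, the castings boss up inside ((horizontal distance between casting0 and cover_bay0 below 0.013 m or horizontal distance between casting0 and cover_bay1 below 0.013 m or horizontal distance between casting0 and cover_bay2 below 0.013 m) and angle between each of casting0, casting1, casting2's own z axis and vertical above 3 rad and (horizontal distance between casting1 and cover_bay0 below 0.013 m or horizontal distance between casting1 and cover_bay1 below 0.013 m or horizontal distance between casting1 and cover_bay2 below 0.013 m) and (horizontal distance between casting2 and cover_bay0 below 0.013 m or horizontal distance between casting2 and cover_bay1 below 0.013 m or horizontal distance between casting2 and cover_bay2 below 0.013 m) and value of joint load_leaf above 3.02 rad and value of joint cover_leaf below 0.12 rad), for 0.2 s.
4. the load leaf is swung back, so that the cradle lies fully open and the castings are boss up (angle between each of casting0, casting1, casting2's own z axis and vertical above 2.9 rad and value of joint each of load_leaf, cover_leaf below 0.12 rad), for 0.2 s.
At the end, for the whole second after the job is handed in: every casting is boss up in the rail's channel, flat on its floor (within 4 mm in height, 0.1 rad), its flange wholly under the lips (2 mm tolerance at the mouth), at rest, and both leaves lie open within 0.15 rad (x of casting0 in the frame of rail between -0.024 and 0.101 m and y of casting0 in the frame of rail between -0.004 and 0.004 m and z of casting0 in the frame of rail between 0.036 and 0.0435 m and angle between each of casting0, casting1, casting2's own z axis and vertical above 3.04 rad and linear speed of each of casting0, casting1, casting2 below 0.02 m/s and x of casting1 in the frame of rail between -0.024 and 0.101 m and y of casting1 in the frame of rail between -0.004 and 0.004 m and z of casting1 in the frame of rail between 0.036 and 0.0435 m and x of casting2 in the frame of rail between -0.024 and 0.101 m and y of casting2 in the frame of rail between -0.004 and 0.004 m and z of casting2 in the frame of rail between 0.036 and 0.0435 m and value of joint each of load_leaf, cover_leaf below 0.15 rad); the robot touches nothing.
It fails at once if a bystander (ring, wrench, brush, bottle, cup) is moved more than 5 cm (distance of any of ring0, ring1, ring2, wrench, brush, oil, cup from where it was at the start of the episode above 0.05 m).
Of casting0, casting1, casting2 only 2 to 3 are there at a start; the rules pass over those that are not, and their reading is None.
At some moment in a run one of casting0, casting1, casting2 may be knocked a few centimetres aside while the robot is not near it.
It also fails if it takes over 210 s, if anything falls off the work surface, if the arm or the gripper's body presses on something with over 40 N, if the wrist force passes 120 N, or if a joint passes its speed limit or range.

ROBOT

A 7-joint arm with a two-finger parallel gripper is mounted at the origin on the work surface. World frame = base frame: x ahead of the robot, y to its left, z up, the work surface at z = 0. Lengths are in m, angles in rad, forces in N, time in s.
With the tool pointing down it reaches from about 0.4 to 0.85 m from the base axis. Payload 10.4 kg.
Tool frame: the origin (TCP) lies at the centre of the arm's flange, where the gripper is bolted on; the fingertips stand 173 mm ahead of it and the grasp point (between the pads) lies 155 mm ahead of it; z points along the fingers, y is the line along which they close (so a half turn about z gives the same grasp; the last joint's range is limited). The gripper opens to 85 mm and grips with 20 to 120 N. Pads are 22 mm wide; open, the fingers measure 114 mm over their backs; the gripper's body (76 mm by 85 mm) begins 54 mm behind the grasp point. The pads swing forward as they close: fully open they stand 13 mm farther back than shut.
Start: joints at [-1.182, 0.332, -0.065, 1.46, 0.022, 1.35, -0.088], TCP at [0.25, 0.573, 0.405] pointing down, gripper open.
Joint ranges: [-2.6, 2.6], [-0.5, 2.12], [-1.47, 1.34], [0.16, 2.42], [-1.27, 4.41], [0.06, 2.06], [-2.6, 2.6]. Speed limits (rad/s): [2.22, 2.22, 2.79, 2.79, 3.14, 3.14, 3.14].

INTERFACE

Orientations are given as a unit quaternion [x, y, z, w].
In Python, from workcell import manip, viewer, finder gives the robot as it stands.
- The arm moves only by the tool arm_command, never from a script. Its argument "plan" is a list of rows, each an object with "dp": the shift along the tool's x, y, z in mm, a list of three; "spin": the turn about the tool's z in rad. A call has 1 to 5 rows; each row shifts and turns the commanded pose from where the row before left it, along the tool's axes as they then stand; what a row does not reach is not made up. A row lasts 1/10 s, in which the tool goes at most 50 mm and 8.59 degrees, less where a joint would pass 70% of its speed; a pose out of reach is approached as far as the arm can. A call is refused whole if a number of a shift passes 50 or a number of a turn 0.15, either way. A call with a gripper value outside its range is refused whole. "grip" is the closure, from -1 (fully open) to 1 (shut), set as the call begins (left out, the last holds). The fingers move at their own pace and stop on an object; "newtons" is the grip in N (left out, the last holds). Time passes only in rows, so rows that do not move let the fingers close. It gives the time, the measured TCP pose, the force, the opening and the grip force at its end, in the units of the state.
- manip.get_obs(): the state, without advancing time (a new reading comes with each control period).
- viewer.camera(name): name is "scene" or "top" or "wrist"; returns the picture (384x512x3 uint8, blue, green, red); there is no depth.
- viewer.camera_params(name): a dict with "vertical_fov" (degrees; the focal length in pixels is half the picture's height over the tangent of half this angle, whatever the lens; pixels are square), "cx", "cy" (the principal point, pixels), "R" (3x3) and "t" (3): a world point X has camera coordinates R X + t; the wrist camera has in their place "T_tool_cam" (4x4, takes a point from camera to tool coordinates, whose origin is the TCP and whose axes are the flange's). Camera axes: x right, y down, z forward; pixel columns grow to the right and rows downward; lengths in m; the calibration is good to about 2 mm. The wrist camera is an equidistant fisheye: a pixel r from the principal point sees the ray r / f radians off the axis. A picture is of the moment at which its call begins: read the wrist's pose just before it. camera_params takes no time and is no camera call.
- manip.hand_in(): hands the job in; it is judged then, once.
Trained networks look in the newest picture that a camera, given by its name, has taken for a name from the list of things; names that differ only in an ending like _2 or _b are one class to them, and where a whole thing is asked for, a point or a joint stands for the part that bears it (a point fixed in the world has none). Each returns a list of dicts, best first, with "score" (0 to 1); they miss things now and then, are a little off and sometimes report something else, mostly with a low value. They report only what shows in the picture. A call takes as long as a camera call. They do not tell look-alikes from the thing itself.
- finder.find_in(camera, thing): "position" ([x, y, z] in m, in world coordinates, good to about 4 mm: the middle of the surface that is visible of it).
The state is a dict: "clock": time; "joint_pos": joint angles; "joint_velocities": joint speeds; "tau": joint torques, N m; "position": TCP position; "ee_rot": TCP orientation; "ft_force": force on the tool from outside, world axes, zero at the start; "torque": the same for the moment, N m; "grip_width": opening from 0.0 (shut) to 1.0 (fully open); "grasp_force": force on a finger pad.
Only numpy, scipy, OpenCV 4.12 (cv2) and the standard library are available. Lean on these libraries where they do the work, as an engineer would, in place of code of your own. Each camera call takes 0.05 s, during which the arm holds its last target. There are 200 camera calls.

## Working session

There is one attempt and no reset: what is moved stays moved. The work goes in short steps, Python scripts to look and compute and a tool call to move; the robot and the scene stay as the last step left them, time stands still between calls to the robot, and variables do not carry over. Pictures are saved under pics/ and viewed, at most 14 in all, crops included, and the job is handed in when it is done.

Besides the shell and the picture viewer there is one more tool, called after "Request:" in YAML: its name, and indented under it one key for each argument. arm_command: Moves the arm, as the interface text tells. Its arguments: {"type":"object","properties":{"plan":{"type":"array","items":{"type":"object","properties":{"dp":{"type":"array","items":{"type":"number"}},"spin":{"type":"number"}}}},"grip":{"type":"number"},"newtons":{"type":"number"}},"required":["plan"]}

```bash
ls; mkdir -p pics; cat > h.py <<'E'
import numpy as np, cv2
from workcell import manip, viewer, finder
from scipy.spatial.transform import Rotation as Rn
def ray(cam,u,v,z):
    p=viewer.camera_params(cam); f=192/np.tan(np.radians(p["vertical_fov"])/2)
    if cam=="wrist":
        o=manip.get_obs(); x=np.array([u-p["cx"],v-p["cy"]]); r=np.linalg.norm(x); th=r/f
        d=np.r_[x/max(r,1e-9)*np.sin(th),np.cos(th)]; T=np.array(p["T_tool_cam"])
        W=Rn.from_quat(o["ee_rot"]).as_matrix(); c=W@T[:3,3]+o["position"]; d=W@T[:3,:3]@d
    else:
        R=np.array(p["R"]); c=-R.T@np.array(p["t"]); d=R.T@np.array([(u-p["cx"])/f,(v-p["cy"])/f,1])
    return c+d*(z-c[2])/d[2]
def proj(cam,X):
    p=viewer.camera_params(cam); f=192/np.tan(np.radians(p["vertical_fov"])/2)
    if cam=="wrist":
        o=manip.get_obs(); T=np.array(p["T_tool_cam"]); W=Rn.from_quat(o["ee_rot"]).as_matrix()
        q=T[:3,:3].T@(W.T@(np.array(X)-o["position"])-T[:3,3]); r=np.hypot(q[0],q[1]); th=np.arctan2(r,q[2])
        return np.array([p["cx"],p["cy"]])+f*th*q[:2]/r
    q=np.array(p["R"])@np.array(X)+np.array(p["t"]); return np.array([p["cx"],p["cy"]])+f*q[:2]/q[2]
E
python3 - <<'E'
from h import *
o=manip.get_obs(); print({k:np.round(v,3) for k,v in o.items()})
for c in ["top","scene"]:
    cv2.imwrite(f"pics/{c}0.png",viewer.camera(c))
    print(c,{k:np.round(v,3).tolist() for k,v in viewer.camera_params(c).items()})
print({k:np.round(v,3).tolist() for k,v in viewer.camera_params("wrist").items()})
for n in ["cradle","load_leaf","cover_leaf","load_knob","cover_knob","hinge","rail","rail_mouth","casting0","load_bay0","load_bay1","load_bay2","cover_bay0","cover_bay2"]:
    for c in ["top"]:
        print(n,c,[(np.round(d["position"],3).tolist(),round(d["score"],2)) for d in finder.find_in(c,n)][:5])
E
```

```text
pics
{'clock': np.float64(0.0), 'joint_pos': array([-1.182,  0.333, -0.065,  1.461,  0.022,  1.35 , -0.088]), 'joint_velocities': array([ 0.001, -0.001, -0.001, -0.   ,  0.   , -0.002, -0.   ]), 'tau': array([-1.0000e-03, -6.2544e+01,  4.9000e-02, -3.9161e+01,  1.6000e-02,
        1.0000e-02,  0.0000e+00]), 'position': array([0.25 , 0.573, 0.404]), 'ee_rot': array([ 0.204,  0.979, -0.001, -0.   ]), 'ft_force': array([0.875, 0.455, 0.076]), 'torque': array([ 0.011,  0.002, -0.012]), 'grasp_force': np.float64(0.0), 'grip_width': np.float64(1.004)}
top {'vertical_fov': 51.947, 'cx': 252.376, 'cy': 195.859, 'R': [[0.006, -1.0, 0.01], [-0.991, -0.008, -0.134], [0.134, -0.01, -0.991]], 't': [-0.004, 0.509, 1.498]}
scene {'vertical_fov': 55.829, 'cx': 254.214, 'cy': 191.582, 'R': [[0.024, 1.0, -0.007], [0.874, -0.025, -0.485], [-0.485, 0.006, -0.874]], 't': [-0.026, -0.451, 1.437]}
{'vertical_fov': 65.706, 'cx': 260.754, 'cy': 190.481, 'T_tool_cam': [[-0.0, -0.957, -0.29, 0.074], [1.0, -0.0, -0.0, -0.001], [0.0, -0.29, 0.957, 0.032], [0.0, 0.0, 0.0, 1.0]]}
cradle top [([0.538, 0.018, 0.026]
[... 334 characters left out ...]
0.542, 0.014, 0.037], 0.64)]
rail top [([0.75, -0.01, 0.028], 0.73), ([0.507, 0.319, 0.007], 0.56), ([0.734, -0.215, 0.027], 0.34)]
rail_mouth top [([0.51, 0.316, 0.006], 0.61), ([0.538, 0.016, 0.034], 0.5)]
casting0 top [([0.6, -0.521, 0.037], 0.74), ([0.29, -0.275, 0.036], 0.74), ([0.693, -0.431, 0.038], 0.7), ([0.273, -0.428, 0.041], 0.7), ([0.576, -0.315, 0.04], 0.54)]
load_bay0 top [([0.535, 0.078, 0.014], 0.65), ([0.539, 0.018, 0.027], 0.32)]
load_bay1 top [([0.535, 0.078, 0.014], 0.65), ([0.539, 0.018, 0.027], 0.32)]
load_bay2 top [([0.535, 0.078, 0.014], 0.65), ([0.539, 0.018, 0.027], 0.32)]
cover_bay0 top [([0.556, -0.044, 0.048], 0.6)]
cover_bay2 top [([0.556, -0.044, 0.048], 0.6)]
```

```bash
python3 -c "
import cv2;a=cv2.imread('pics/top0.png');cv2.imwrite('pics/top0b.png',cv2.resize(a,(800,600),interpolation=cv2.INTER_CUBIC))"
```

```text
(no output)
```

View pics/top0b.png

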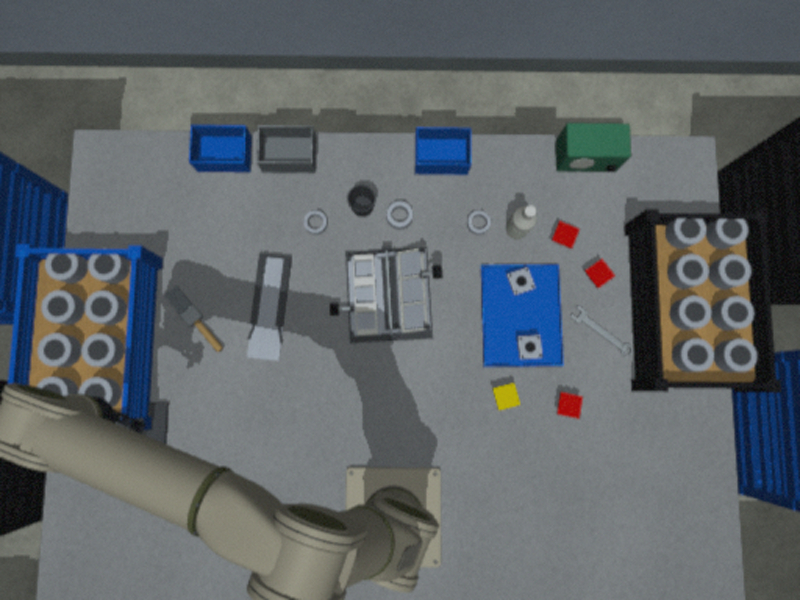

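View pics/scene0.png

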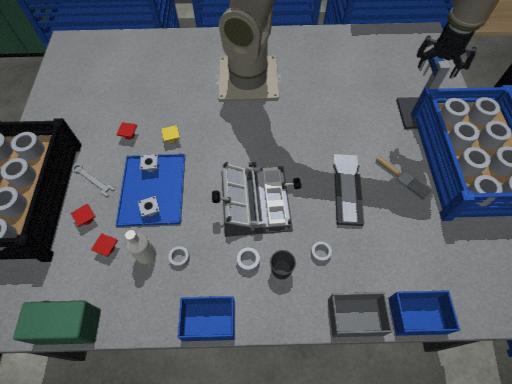

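```bash
cat >> h.py <<'E'
def go(x,y,z,psi=None,step=0.038,start=None,quiet=False):
    """print rows from the pose (x,y,z,psi) now (or start) to the target; psi = world angle of tool y; xyz is the GRASP point"""
    if start is None: start=now()
    p=np.array(start[:3]); a=start[3]; T=np.array([x,y,z]); psi=a if psi is None else psi
    D=(a-psi+np.pi)%(2*np.pi)-np.pi
    n=int(max(np.ceil(np.linalg.norm(T-p)/step),np.ceil(abs(D)/0.14),1)); rows=[]
    for i in range(n):
        d=(T-p)/(n-i); R=np.array([[-np.sin(a),np.cos(a),0],[np.cos(a),np.sin(a),0],[0,0,-1]])
        t=np.round(R@d*1000,1); s=round(((a-psi+np.pi)%(2*np.pi)-np.pi)/(n-i),3)
        p=p+R.T@t/1000; a-=s; rows.append('{"dp":%s,"spin":%s}'%(t.tolist(),s))
    if not quiet:
        for i in range(0,n,5): print("["+",".join(rows[i:i+5])+"]")
    return [*p,a]
def now():
    o=manip.get_obs(); M=Rn.from_quat(o["ee_rot"]).as_matrix()
    g=np.array(o["position"])+M@[0,0,.155]
    return [*g,np.arctan2(M[1,1],M[0,1])]
def st():
    o=manip.get_obs(); print("t",round(float(o["clock"]),2),"grasp",np.round(now(),4).tolist(),"F",np.round(o["ft_force"],1).tolist(),"w",round(float(o["grip_width"])*85,1),"gf",round(float(o["grasp_force"]),1),"j",np.round(o["joint_pos"],2).tolist())
def find(cam,*names):
    for n in names: print(n,cam,[(np.round(d["position"],3).tolist(),round(d["score"],2)) for d in finder.find_in(cam,n)][:4])
E
python3 -c "
from h import *
st(); s=go(.44,.31,.25,0)"
```

```text
t 0.8 grasp [0.2502, 0.5728, 0.2497, 1.159] F [-0.0, -0.0, 0.7] w 84.9 gf 0.0 j [-1.18, 0.33, -0.06, 1.46, 0.02, 1.35, -0.09]
[{"dp":[-31.0, -18.3, -0.0],"spin":0.129},{"dp":[-33.1, -14.2, -0.0],"spin":0.129},{"dp":[-34.7, -9.8, -0.0],"spin":0.129},{"dp":[-35.6, -5.2, -0.0],"spin":0.129},{"dp":[-36.0, -0.6, -0.1],"spin":0.129}]
[{"dp":[-35.8, 4.0, -0.0],"spin":0.128},{"dp":[-35.0, 8.5, -0.1],"spin":0.129},{"dp":[-33.6, 13.0, -0.0],"spin":0.128},{"dp":[-31.7, 17.2, -0.1],"spin":0.129}]
```

Request:
arm_command:
  plan:
    - {"dp":[-31,-18,0],"spin":0.129}
    - {"dp":[-33,-14,0],"spin":0.129}
    - {"dp":[-35,-10,0],"spin":0.129}
    - {"dp":[-36,-5,0],"spin":0.129}
    - {"dp":[-36,-1,0],"spin":0.129}

```text
clock: 1.3
position: [0.3567, 0.4253, 0.4049]
ee_rot: [0.506, 0.862, 0.0, -0.0]
ft_force: [0.8, 0.2, 0.6]
grip_width: 0.999
grasp_force: 0.0
```

Request:
arm_command:
  plan:
    - {"dp":[-36,4,0],"spin":0.128}
    - {"dp":[-35,8,0],"spin":0.129}
    - {"dp":[-34,13,0],"spin":0.128}
    - {"dp":[-32,17,0],"spin":0.129}
    - {"dp":[0,0,0],"spin":0}

```text
clock: 1.8
position: [0.443, 0.3039, 0.4051]
ee_rot: [0.711, 0.703, 0.0, 0.001]
ft_force: [-0.2, -0.5, -0.9]
grip_width: 0.998
grasp_force: 0.0
```

```bash
python3 -c "
from h import *
st(); a=viewer.camera('wrist'); cv2.imwrite('pics/w1.png',a); cv2.imwrite('pics/w1b.png',cv2.resize(a,(800,600)))
find('wrist','rail','rail_mouth')
s=go(.53,.02,.25,0)"
```

```text
t 1.8 grasp [0.4433, 0.3038, 0.2501, -0.0118] F [-0.2, -0.5, -0.9] w 84.8 gf 0.0 j [-0.91, 0.13, 0.24, 1.71, -0.03, 1.3, -0.67]
rail wrist [([0.504, 0.322, 0.006], 0.87)]
rail_mouth wrist [([0.502, 0.318, 0.003], 0.67), ([0.447, 0.474, 0.017], 0.33)]
[{"dp":[-36.2, 11.2, -0.0],"spin":0.0},{"dp":[-36.2, 11.3, -0.0],"spin":0.0},{"dp":[-36.2, 11.2, -0.0],"spin":0.0},{"dp":[-36.2, 11.3, -0.0],"spin":0.0},{"dp":[-36.2, 11.2, -0.1],"spin":0.0}]
[{"dp":[-36.2, 11.3, -0.0],"spin":0.001},{"dp":[-36.1, 11.3, -0.1],"spin":0.0},{"dp":[-36.1, 11.3, -0.0],"spin":0.001}]
```

View pics/w1b.png

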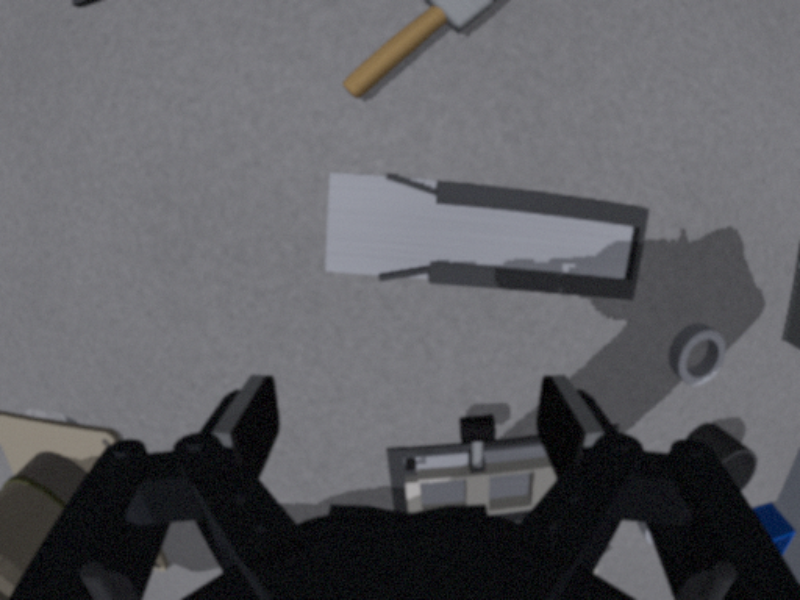

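```bash
python3 -c "
from h import *
for n,u,v,z in [('mouth+ inner',437,203,.018),('mouth- inner',430,263,.018),('mouth+ outer',437,182,.018),('mouth- outer',428,283,.018),('far+ out',648,208,.018),('far- out',633,299,.018),('floor+',330,173,.004),('floor-',326,272,.004)]:
  print(n,np.round(ray('wrist',u*.64,v*.64,z),4))
"
```

```text
mouth+ inner [0.461  0.3501 0.018 ]
mouth- inner [0.4562 0.3031 0.018 ]
mouth+ outer [0.4608 0.3662 0.018 ]
mouth- outer [0.4548 0.2869 0.018 ]
far+ out [0.6392 0.3532 0.018 ]
far- out [0.6341 0.2738 0.018 ]
floor+ [0.3772 0.3734 0.004 ]
floor- [0.3714 0.2925 0.004 ]
```

Request:
arm_command:
  plan:
    - {"dp":[-36,11,0]}
    - {"dp":[-36,11,0]}
    - {"dp":[-36,11,0]}
    - {"dp":[-36,11,0]}
    - {"dp":[-36,11,0]}

```text
invalid input at $.plan[0]: expected keys dp, spin
```

Request:
arm_command:
  plan:
    - {"dp":[-36,11,0]}
    - {"dp":[-36,11,0]}
    - {"dp":[-36,11,0]}
    - {"dp":[0,0,0]}

```text
invalid input at $.plan[0]: expected keys dp, spin
```

```bash
python3 -c "
from h import *
st(); a=viewer.camera('wrist'); cv2.imwrite('pics/w2.png',a); cv2.imwrite('pics/w2b.png',cv2.resize(a,(800,600)))
find('wrist','cradle','load_knob','cover_knob','hinge')
s=go(.5,-.29,.25,0)"
```

```text
t 1.95 grasp [0.4395, 0.3093, 0.2498, 0.0016] F [-0.4, 1.0, 0.3] w 84.8 gf 0.0 j [-0.91, 0.13, 0.24, 1.71, -0.03, 1.3, -0.67]
cradle wrist [([0.505, 0.101, 0.012], 0.97)]
load_knob wrist [([0.507, 0.101, 0.021], 0.69)]
cover_knob wrist []
hinge wrist [([0.501, 0.097, 0.015], 0.69), ([0.719, -0.015, 0.03], 0.58), ([0.506, 0.32, 0.006], 0.16)]
[{"dp":[-37.5, 3.7, -0.0],"spin":0.0},{"dp":[-37.5, 3.7, -0.0],"spin":0.0},{"dp":[-37.5, 3.7, -0.0],"spin":0.0},{"dp":[-37.5, 3.7, -0.0],"spin":0.0},{"dp":[-37.5, 3.7, -0.0],"spin":0.0}]
[{"dp":[-37.5, 3.7, -0.0],"spin":0.0},{"dp":[-37.5, 3.7, -0.0],"spin":0.0},{"dp":[-37.5, 3.7, -0.0],"spin":0.0},{"dp":[-37.5, 3.7, -0.0],"spin":0.0},{"dp":[-37.5, 3.7, -0.0],"spin":0.0}]
[{"dp":[-37.4, 3.7, -0.1],"spin":0.0},{"dp":[-37.5, 3.7, -0.0],"spin":0.0},{"dp":[-37.4, 3.8, -0.1],"spin":0.001},{"dp":[-37.5, 3.8, -0.0],"spin":0.0},{"dp":[-37.4, 3.8, -0.1],"spin":0.001}]
[{"dp":[-37.5, 3.8, -0.0],"spin":0.0}]
```

View pics/w2b.png

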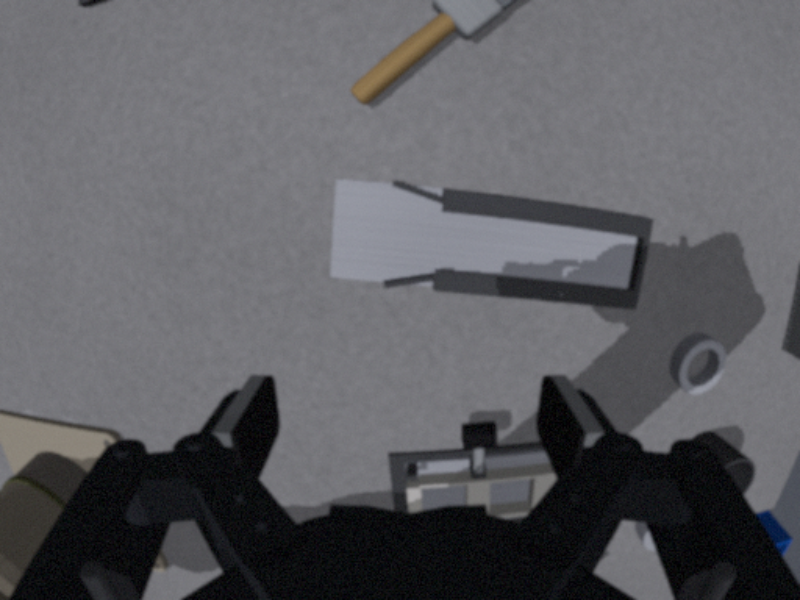

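```bash
python3 -c "
from h import *
st()
P=[ray('wrist',u*.64,v*.64,z) for n,u,v,z in [('mouth+ inner',443,211,.018),('mouth- inner',434,270,.018),('mouth+ outer',443,190,.018),('mouth- outer',433,291,.018),('far+ out',652,219,.018),('far- out',637,308,.018),('floor+',337,180,.004),('floor-',330,277,.004)]]
for p in P: print(np.round(p,4))
m=(P[0]+P[1])/2; f=(P[4]+P[5])/2; d=f-(P[2]+P[3])/2; print('mouth',m,'yaw',np.arctan2(d[1],d[0]),np.linalg.norm(d))
"
```

```text
t 2.2 grasp [0.4394, 0.3096, 0.2497, 0.002] F [1.2, 0.0, 0.2] w 85.4 gf 0.0 j [-0.91, 0.13, 0.24, 1.71, -0.03, 1.3, -0.67]
[0.4655 0.3441 0.018 ]
[0.4592 0.2976 0.018 ]
[0.4653 0.3603 0.018 ]
[0.4587 0.2805 0.018 ]
[0.6439 0.3444 0.018 ]
[0.6393 0.2658 0.018 ]
[0.3826 0.3678 0.004 ]
[0.3745 0.2883 0.004 ]
mouth [0.46236725 0.32088129 0.018     ] yaw -0.08477365736188551 0.18027387058501265
```

Request:
arm_command:
  plan:
    - {"dp":[-36,11,0],"spin":0}
    - {"dp":[-36,11,0],"spin":0}
    - {"dp":[-36,11,0],"spin":0}
    - {"dp":[-36,11,0],"spin":0}
    - {"dp":[-36,11,0],"spin":0}

```text
clock: 2.7
position: [0.495, 0.1277, 0.4048]
ee_rot: [0.707, 0.708, 0.0, -0.0]
ft_force: [0.2, 0.7, 0.1]
grip_width: 1.002
grasp_force: 0.0
```

Request:
arm_command:
  plan:
    - {"dp":[-36,11,0],"spin":0}
    - {"dp":[-30,11,0],"spin":0}
    - {"dp":[0,0,0],"spin":0}
    - {"dp":[0,0,0],"spin":0}

```text
clock: 3.1
position: [0.517, 0.0629, 0.4046]
ee_rot: [0.707, 0.707, 0.0, -0.0]
ft_force: [-0.1, 1.3, -1.6]
grip_width: 0.999
grasp_force: 0.0
```

```bash
python3 -c "
from h import *
a=viewer.camera('wrist'); st(); cv2.imwrite('pics/w3.png',a); cv2.imwrite('pics/w3b.png',cv2.resize(a,(800,600)))
find('wrist','cradle','load_knob','cover_knob','hinge')
s=go(.48,-.32,.25,0)"
```

```text
t 3.15 grasp [0.5167, 0.0638, 0.2496, 0.0012] F [-0.2, 0.4, -0.6] w 85.1 gf 0.0 j [-0.63, 0.1, 0.45, 1.76, -0.04, 1.3, -0.17]
cradle wrist [([0.541, 0.02, 0.025], 0.93)]
load_knob wrist [([0.531, 0.078, 0.016], 0.89)]
cover_knob wrist [([0.546, -0.047, 0.05], 0.97), ([0.532, 0.075, 0.013], 0.38)]
hinge wrist [([0.542, 0.021, 0.03], 0.66), ([0.54, -0.042, 0.049], 0.51)]
[{"dp":[-34.9, -3.4, -0.0],"spin":0.0},{"dp":[-34.9, -3.4, -0.0],"spin":0.0},{"dp":[-34.9, -3.4, -0.0],"spin":0.0},{"dp":[-34.9, -3.4, -0.0],"spin":0.0},{"dp":[-34.9, -3.4, -0.1],"spin":0.0}]
[{"dp":[-34.9, -3.4, -0.0],"spin":0.0},{"dp":[-34.9, -3.4, -0.1],"spin":0.0},{"dp":[-34.9, -3.4, -0.0],"spin":0.001},{"dp":[-34.9, -3.4, -0.1],"spin":0.0},{"dp":[-34.9, -3.4, -0.0],"spin":0.001}]
[{"dp":[-34.9, -3.4, -0.1],"spin":0.0}]
```

View pics/w3b.png

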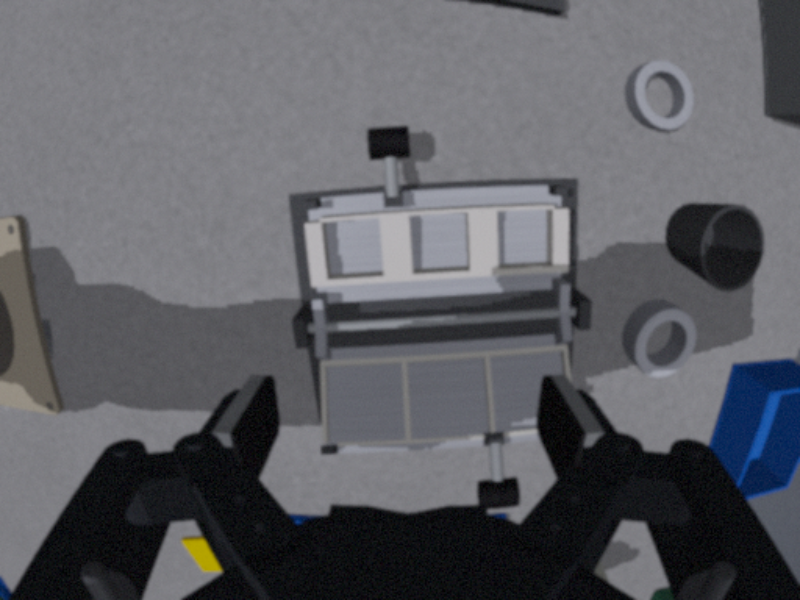

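```bash
python3 -c "
import cv2;a=cv2.imread('pics/w3.png')[75:225,185:385];cv2.imwrite('pics/w3c.png',cv2.resize(a,(800,600),interpolation=cv2.INTER_CUBIC))"
```

```text
(no output)
```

View pics/w3c.png

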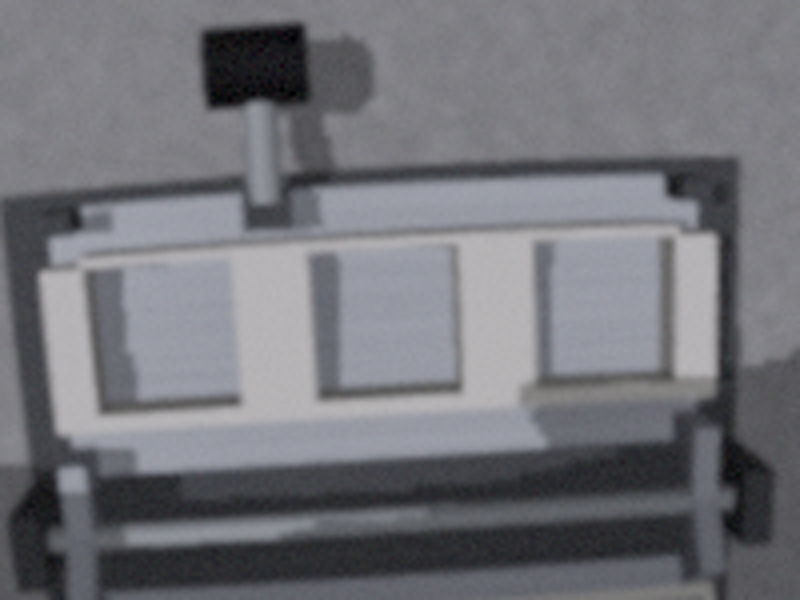

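```bash
cat > crad.py <<'E'
from h import *
from scipy.optimize import least_squares
import sys
c=lambda u,v:(185+u/4,75+v/4)
P=[]
rims=[[(88,267),(233,260),(241,403),(100,412)],[(310,254),(456,246),(461,389),(320,398)],[(535,241),(672,236),(675,380),(538,388)]]
st()
def W(u,v,z): return ray('wrist',*c(u,v),z)[:2]
pts=[W(*p,.0305) for r in rims for p in r]
mod=[((i-1)*66+sx*22,sy*22.5) for i in range(3) for sx,sy in [(-1,1),(1,1),(1,-1),(-1,-1)]]
kn=W(254,67,.032); h1=W(90,537,.034); h2=W(690,503,.034)
def R(a): return np.array([[np.cos(a),-np.sin(a)],[np.sin(a),np.cos(a)]])
def res(p):
    o=p[:2]; e=[]
    for q,m in zip(pts,mod): e+=list(R(p[2]).T@(q-o)*1000-[m[0],m[1]+p[3]])
    e+=list(R(p[2]).T@(kn-o)*1000-[-33,138])
    e+=[ (R(p[2]).T@(h-o)*1000)[1] for h in (h1,h2)]
    return e
s=least_squares(res,[.54,.02,0,55],x_scale=[.01,.01,.01,1]); print(np.round(s.x,4)); print(np.round(s.fun,1))
E
python3 crad.py
```

```text
t 3.35 grasp [0.5167, 0.064, 0.2496, 0.0021] F [-0.9, -1.1, -0.1] w 84.9 gf 0.0 j [-0.63, 0.09, 0.45, 1.76, -0.04, 1.3, -0.17]
[5.44200e-01 1.51000e-02 6.37000e-02 6.07906e+01]
[ 1.9 -0.3  0.4 -1.4 -0.4  0.9  1.   0.9  0.7 -1.1 -1.  -1.1 -1.   1.2
  1.   1.   0.3 -0.6 -1.8 -0.4 -0.6  0.6  0.3  0.3 -0.8 -1.   0.9  0.1]
```

Request:
arm_command:
  plan:
    - {"dp":[-35,-3,0],"spin":0}
    - {"dp":[-35,-3,0],"spin":0}
    - {"dp":[-35,-3,0],"spin":0}
    - {"dp":[-35,-3,0],"spin":0}
    - {"dp":[-35,-3,0],"spin":0}

```text
clock: 3.85
position: [0.5017, -0.1129, 0.4048]
ee_rot: [0.707, 0.708, 0.0, 0.0]
ft_force: [0.8, 0.6, 0.3]
grip_width: 0.997
grasp_force: 0.0
```

Request:
arm_command:
  plan:
    - {"dp":[-35,-3,0],"spin":0}
    - {"dp":[-35,-3,0],"spin":0}
    - {"dp":[-35,-3,0],"spin":0}
    - {"dp":[-35,-3,0],"spin":0}
    - {"dp":[-35,-3,0],"spin":0}

```text
clock: 4.35
position: [0.4871, -0.2879, 0.4047]
ee_rot: [0.707, 0.708, 0.0, 0.0]
ft_force: [0.7, 0.3, -0.1]
grip_width: 0.997
grasp_force: 0.0
```

Request:
arm_command:
  plan:
    - {"dp":[-38,0,0],"spin":0}
    - {"dp":[-15,0,0],"spin":0}
    - {"dp":[0,0,0],"spin":0}
    - {"dp":[0,0,0],"spin":0}

```text
clock: 4.75
position: [0.4874, -0.3395, 0.4044]
ee_rot: [0.707, 0.707, 0.0, -0.0]
ft_force: [-0.4, 0.2, 0.0]
grip_width: 1.0
grasp_force: 0.0
```

```bash
python3 -c "
from h import *
a=viewer.camera('wrist'); st(); cv2.imwrite('pics/w4.png',a); cv2.imwrite('pics/w4b.png',cv2.resize(a,(800,600)))
find('wrist','casting0')"
```

```text
t 4.8 grasp [0.4876, -0.3388, 0.2495, 0.0018] F [0.2, 0.4, -0.5] w 84.8 gf 0.0 j [-0.08, 0.32, 0.76, 1.58, -0.22, 1.33, 0.71]
casting0 wrist [([0.274, -0.426, 0.035], 0.9), ([0.591, -0.519, 0.036], 0.85), ([0.576, -0.315, 0.04], 0.79), ([0.294, -0.274, 0.037], 0.76)]
```

View pics/w4b.png

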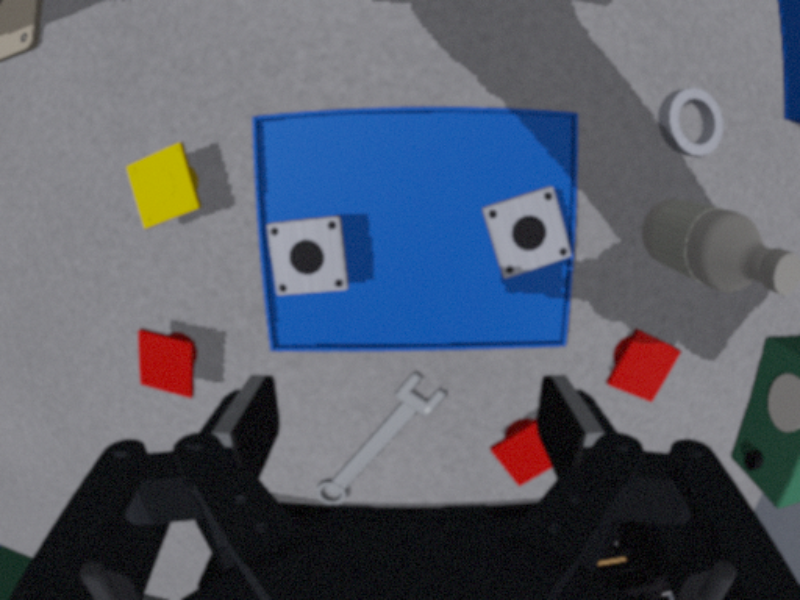

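```bash
cat >> h.py <<'E'
CR=np.array([.5442,.0151,.0637])
def cw(x,y):  # cradle mm -> world
    a=CR[2]; return CR[:2]+np.array([[np.cos(a),-np.sin(a)],[np.sin(a),np.cos(a)]])@[x/1000,y/1000]
E
python3 -c "
from h import *
for q in ([(268,224),(339,216),(347,289),(277,296)],[(484,208),(553,187),(571,256),(504,278)]):
  P=np.array([ray('wrist',u*.64,v*.64,.04)[:2] for u,v in q]); d=[P[1]-P[0],P[2]-P[3],P[0]-P[3],P[1]-P[2]]
  print(P.mean(0),[np.linalg.norm(x) for x in d],[np.arctan2(x[1],x[0]) for x in d[:2]],[np.arctan2(-x[0],x[1]) for x in d[2:]])
print(cw(-66,60.8),cw(66,60.8))
"
```

```text
[ 0.41229211 -0.33487597] [np.float64(0.05406062512016012), np.float64(0.055118168529894825), np.float64(0.055752001422363855), np.float64(0.05496313063237807)] [np.float64(0.08685851652896848), np.float64(0.10083615906020711)] [np.float64(0.05983943444536094), np.float64(0.07859787653138302)]
[ 0.57630516 -0.31603097] [np.float64(0.05423928233129032), np.float64(0.05495354181254425), np.float64(0.05485962319193136), np.float64(0.054547819134569894)] [np.float64(0.3244271239512838), np.float64(0.3301224041809844)] [np.float64(0.3195509947880699), np.float64(0.33260108332840727)]
[0.47446352 0.07157533] [0.6061958  0.07997805]
```

```bash
python3 -c "
from h import *
s=now(); s[3]=0.0018
s=go(.4123,-.3349,.11,.081); s=go(.4123,-.3349,.04,.081,.025,start=s)
print(s)"
```

```text
[{"dp":[0.8, -15.1, 27.9],"spin":-0.016},{"dp":[1.0, -15.1, 27.9],"spin":-0.016},{"dp":[1.3, -15.0, 27.9],"spin":-0.016},{"dp":[1.5, -15.0, 27.9],"spin":-0.015},{"dp":[1.7, -15.0, 27.9],"spin":-0.016}]
[{"dp":[-0.0, 0.0, 23.3],"spin":0.0},{"dp":[-0.0, 0.0, 23.4],"spin":0.0},{"dp":[-0.0, 0.0, 23.3],"spin":0.0}]
[np.float64(0.41228401405851667), np.float64(-0.3348814268168309), np.float64(0.04004987531177738), np.float64(0.08125397879658793)]
```

Request:
arm_command:
  plan:
    - {"dp":[0.8,-15.1,28],"spin":-0.016}
    - {"dp":[1.0,-15.1,28],"spin":-0.016}
    - {"dp":[1.3,-15.0,28],"spin":-0.016}
    - {"dp":[1.5,-15.0,28],"spin":-0.015}
    - {"dp":[1.7,-15.0,28],"spin":-0.016}

```text
clock: 5.35
position: [0.4116, -0.3349, 0.2639]
ee_rot: [0.677, 0.736, 0.001, 0.0]
ft_force: [0.1, -0.9, -0.9]
grip_width: 0.996
grasp_force: 0.0
```

Request:
arm_command:
  plan:
    - {"dp":[0,0,0],"spin":0}
    - {"dp":[0,0,0],"spin":0}

```text
clock: 5.55
position: [0.4125, -0.3357, 0.2655]
ee_rot: [0.678, 0.735, 0.0, 0.0]
ft_force: [0.6, -0.3, 1.8]
grip_width: 1.004
grasp_force: 0.0
```

```bash
python3 -c "
from h import *
a=viewer.camera('wrist'); st(); cv2.imwrite('pics/w5.png',a)
find('wrist','casting0')
print([proj('wrist',[.4123+x,-.3349+y,.04]) for x,y in ((-.028,-.028),(.028,.028),(0,0))])"
```

```text
t 5.6 grasp [0.4133, -0.3361, 0.1112, 0.08] F [0.9, 0.3, -0.3] w 84.6 gf 0.0 j [-0.04, 0.31, 0.74, 1.9, -0.24, 1.02, 0.88]
casting0 wrist [([0.413, -0.334, 0.039], 0.98), ([0.273, -0.411, 0.035], 0.89), ([0.589, -0.508, 0.036], 0.86), ([0.294, -0.276, 0.038], 0.85)]
[array([219.04378333, 240.41508701]), array([304.93567623, 171.70700349]), array([260.27473622, 207.62412844])]
```

View pics/w5.png

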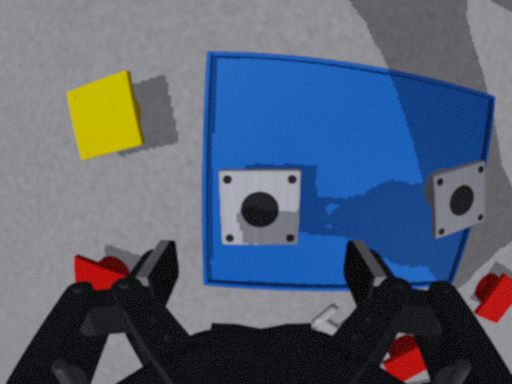

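Request:
arm_command:
  plan:
    - {"dp":[0,0,25],"spin":0}
    - {"dp":[0,0,25],"spin":0}
    - {"dp":[0,0,21],"spin":0}
    - {"dp":[0,0,0],"spin":0}
    - {"dp":[0,0,0],"spin":0}

```text
clock: 6.15
position: [0.4125, -0.3367, 0.1949]
ee_rot: [0.678, 0.735, 0.0, 0.001]
ft_force: [0.0, -0.1, 0.4]
grip_width: 1.002
grasp_force: 0.0
```

Request:
arm_command:
  plan:
    - {"dp":[0,0,0],"spin":0}
    - {"dp":[0,0,0],"spin":0}
    - {"dp":[0,0,0],"spin":0}
    - {"dp":[0,0,0],"spin":0}
    - {"dp":[0,0,0],"spin":0}
  grip: 1
  newtons: 50

```text
clock: 6.65
position: [0.4121, -0.3368, 0.1952]
ee_rot: [0.679, 0.734, 0.001, 0.001]
ft_force: [-1.5, 2.7, 10.3]
grip_width: 0.639
grasp_force: 51.4
```

Request:
arm_command:
  plan:
    - {"dp":[0,0,-15],"spin":0}
    - {"dp":[0,0,-35],"spin":0}
    - {"dp":[0,0,-40],"spin":0}
    - {"dp":[0,0,-40],"spin":0}
    - {"dp":[0,0,-30],"spin":0}

```text
clock: 7.15
position: [0.4111, -0.3369, 0.3572]
ee_rot: [0.679, 0.734, 0.0, 0.001]
ft_force: [-0.4, 0.2, -1.3]
grip_width: 0.638
grasp_force: 54.1
```

```bash
python3 -c "
from h import *
st(); x,y=cw(-66,60.8); s=go(x,y,.20,.0637)
s=go(x,y,.075,.0637,.035,start=s)"
```

```text
t 7.15 grasp [0.4115, -0.3371, 0.2022, 0.078] F [-0.4, 0.2, -1.3] w 54.2 gf 54.1 j [-0.1, 0.18, 0.79, 1.81, -0.14, 1.2, 0.81]
[{"dp":[36.6, 8.6, 0.2],"spin":0.001},{"dp":[36.6, 8.6, 0.2],"spin":0.001},{"dp":[36.6, 8.5, 0.2],"spin":0.001},{"dp":[36.6, 8.5, 0.2],"spin":0.001},{"dp":[36.6, 8.5, 0.2],"spin":0.001}]
[{"dp":[36.6, 8.4, 0.2],"spin":0.002},{"dp":[36.7, 8.3, 0.2],"spin":0.001},{"dp":[36.7, 8.3, 0.2],"spin":0.002},{"dp":[36.7, 8.2, 0.2],"spin":0.001},{"dp":[36.7, 8.2, 0.2],"spin":0.002}]
[{"dp":[36.6, 8.2, 0.2],"spin":0.001}]
[{"dp":[0.0, -0.0, 31.3],"spin":0.0},{"dp":[0.0, -0.0, 31.2],"spin":0.0},{"dp":[0.0, -0.0, 31.3],"spin":0.0},{"dp":[0.0, -0.0, 31.2],"spin":0.0}]
```

Request:
arm_command:
  plan:
    - {"dp":[36.6,8.6,0],"spin":0.001}
    - {"dp":[36.6,8.6,0],"spin":0.001}
    - {"dp":[36.6,8.5,0],"spin":0.001}
    - {"dp":[36.6,8.5,0],"spin":0.001}
    - {"dp":[36.6,8.5,0],"spin":0.001}

```text
clock: 7.65
position: [0.4397, -0.1496, 0.3549]
ee_rot: [0.681, 0.733, 0.001, 0.0]
ft_force: [0.5, 0.3, -1.1]
grip_width: 0.641
grasp_force: 54.1
```

Request:
arm_command:
  plan:
    - {"dp":[36.6,8.4,0],"spin":0.002}
    - {"dp":[36.6,8.3,0],"spin":0.001}
    - {"dp":[36.7,8.3,0],"spin":0.002}
    - {"dp":[36.7,8.2,0],"spin":0.001}
    - {"dp":[36.7,8.2,0],"spin":0.002}

```text
clock: 8.15
position: [0.4682, 0.0362, 0.3549]
ee_rot: [0.684, 0.73, 0.001, 0.0]
ft_force: [0.8, -0.3, -1.2]
grip_width: 0.642
grasp_force: 54.1
```

Request:
arm_command:
  plan:
    - {"dp":[34.6,8.2,0],"spin":0.001}
    - {"dp":[0,0,30],"spin":0}
    - {"dp":[0,0,35],"spin":0}
    - {"dp":[0,0,35],"spin":0}
    - {"dp":[0,0,20],"spin":0}

```text
clock: 8.65
position: [0.4735, 0.0699, 0.2323]
ee_rot: [0.684, 0.73, -0.001, -0.0]
ft_force: [0.4, 0.3, -1.1]
grip_width: 0.643
grasp_force: 54.0
```

Request:
arm_command:
  plan:
    - {"dp":[0,0,0],"spin":0}
    - {"dp":[0,0,0],"spin":0}

```text
clock: 8.85
position: [0.4747, 0.07, 0.235]
ee_rot: [0.684, 0.73, 0.0, 0.0]
ft_force: [0.4, 0.0, -0.6]
grip_width: 0.637
grasp_force: 54.0
```

```bash
python3 -c "
from h import *
a=viewer.camera('wrist');st(); cv2.imwrite('pics/w6.png',a); x,y=cw(-66,60.8-2); s=go(x,y,.058,.0637,.01)"
```

```text
t 8.9 grasp [0.4752, 0.0703, 0.0804, 0.0647] F [0.0, -0.4, -1.2] w 54.2 gf 54.0 j [-0.59, 0.19, 0.38, 2.04, -0.09, 0.92, -0.1]
[{"dp":[-0.2, -0.2, 7.5],"spin":0.0},{"dp":[-0.2, -0.2, 7.5],"spin":0.0},{"dp":[-0.2, -0.3, 7.4],"spin":0.001}]
```

View pics/w6.png

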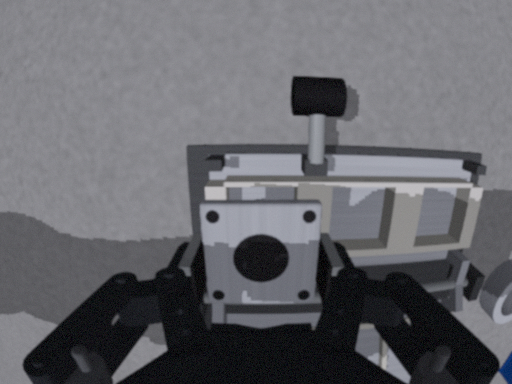

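```bash
python3 -c "
from h import *
print(ray('wrist',261,256,.0804), cw(-66,60.8), now())
P=[ray('wrist',u,v,.04) for u,v in ((202,201),(320,200))]; print(P)
a=CR[2]
for n,u,v,z in (('knob',319,97,.032),('bay1 TR rim',384,189,.0305),('bay1 TL',331,189,.0305),('bay2 TL',421,189,.0305),('bay2 BL',416,247,.0305),('bay1BR',383,250,.0305)):
  p=ray('wrist',u,v,z)[:2]-CR[:2]; print(n,np.round(np.array([[np.cos(a),np.sin(a)],[-np.sin(a),np.cos(a)]])@p*1000,1))
"
```

```text
[0.47428947 0.07380474 0.0804    ] [0.47446352 0.07157533] [np.float64(0.475246464989026), np.float64(0.07025279325638387), np.float64(0.08041838751455965), np.float64(0.06469318755927336)]
[array([0.43893386, 0.08504248, 0.04      ]), array([0.50801331, 0.09008351, 0.04      ])]
knob [-32.8 136.5]
bay1 TR rim [13.2 81.1]
bay1 TL [-22.7  81. ]
bay2 TL [41.6 81.1]
bay2 BL [46.5 37.3]
bay1BR [19.3 36.7]
```

Request:
arm_command:
  plan:
    - {"dp":[-3.5,0,5],"spin":0}
    - {"dp":[0,0,8],"spin":0}
    - {"dp":[0,0,8],"spin":0}
    - {"dp":[0,0,7],"spin":0}
    - {"dp":[0,0,0],"spin":0}

```text
clock: 9.4
position: [0.474, 0.0666, 0.2045]
ee_rot: [0.684, 0.73, -0.001, -0.0]
ft_force: [-0.1, 0.2, -1.2]
grip_width: 0.64
grasp_force: 54.0
```

```bash
python3 -c "
from h import *
a=viewer.camera('wrist');st(); cv2.imwrite('pics/w7.png',a)"
```

```text
t 9.45 grasp [0.4741, 0.0666, 0.0501, 0.065] F [0.2, -0.4, -0.6] w 54.6 gf 54.0 j [-0.58, 0.24, 0.38, 2.06, -0.12, 0.86, -0.07]
```

Request:
arm_command:
  plan:
    - {"dp":[0,0,1.5],"spin":0}
    - {"dp":[0,0,0],"spin":0}

```text
clock: 9.65
position: [0.4746, 0.0667, 0.2042]
ee_rot: [0.684, 0.73, 0.0, 0.0]
ft_force: [-0.1, -0.6, -1.2]
grip_width: 0.644
grasp_force: 54.0
```

Request:
arm_command:
  plan:
    - {"dp":[0,0,0],"spin":0}
    - {"dp":[0,0,0],"spin":0}
    - {"dp":[0,0,0],"spin":0}
  grip: -0.6

```text
clock: 9.95
position: [0.4746, 0.0667, 0.2044]
ee_rot: [0.684, 0.73, 0.0, 0.0]
ft_force: [0.5, 0.0, 1.0]
grip_width: 0.799
grasp_force: 0.0
```

Request:
arm_command:
  plan:
    - {"dp":[0,0,-15],"spin":0}
    - {"dp":[0,0,-35],"spin":0}
    - {"dp":[0,0,-40],"spin":0}
    - {"dp":[0,0,-40],"spin":0}
    - {"dp":[0,0,-20],"spin":0}

```text
clock: 10.45
position: [0.475, 0.0665, 0.3578]
ee_rot: [0.684, 0.73, 0.002, 0.001]
ft_force: [0.5, -0.4, -0.3]
grip_width: 0.801
grasp_force: 0.0
```

```bash
python3 -c "
from h import *
st(); s=go(.5763,-.3160,.20,.327)
s=go(.5763,-.3160,.11,.327,.035,start=s)
a=viewer.camera('wrist'); cv2.imwrite('pics/w8.png',a)
find('wrist','casting0')"
```

```text
t 10.45 grasp [0.4756, 0.0668, 0.2028, 0.0646] F [0.5, -0.4, -0.3] w 68.1 gf 0.0 j [-0.62, 0.03, 0.39, 1.92, -0.01, 1.19, -0.15]
[{"dp":[-35.3, 6.9, 0.3],"spin":-0.024},{"dp":[-35.5, 6.0, 0.2],"spin":-0.024},{"dp":[-35.6, 5.2, 0.3],"spin":-0.024},{"dp":[-35.7, 4.3, 0.2],"spin":-0.024},{"dp":[-35.8, 3.5, 0.3],"spin":-0.024}]
[{"dp":[-35.9, 2.6, 0.2],"spin":-0.024},{"dp":[-35.9, 1.7, 0.3],"spin":-0.024},{"dp":[-36.0, 0.9, 0.2],"spin":-0.024},{"dp":[-36.0, 0.0, 0.3],"spin":-0.023},{"dp":[-36.0, -0.8, 0.2],"spin":-0.024}]
[{"dp":[-35.9, -1.7, 0.3],"spin":-0.023}]
[{"dp":[-0.0, 0.0, 30.0],"spin":-0.0},{"dp":[-0.0, 0.0, 30.0],"spin":-0.0},{"dp":[-0.0, 0.0, 30.0],"spin":-0.0}]
casting0 wrist [([0.473, 0.07, 0.046], 0.86), ([0.284, -0.264, 0.037], 0.67), ([0.553, 0.082, 0.013], 0.54)]
```

Request:
arm_command:
  plan:
    - {"dp":[-35.3,6.9,0],"spin":-0.024}
    - {"dp":[-35.5,6.0,0],"spin":-0.024}
    - {"dp":[-35.6,5.2,0],"spin":-0.024}
    - {"dp":[-35.7,4.3,0],"spin":-0.024}
    - {"dp":[-35.8,3.5,0],"spin":-0.024}

```text
clock: 11.05
position: [0.5203, -0.1086, 0.3532]
ee_rot: [0.638, 0.77, -0.0, -0.0]
ft_force: [0.2, 0.4, 0.1]
grip_width: 0.798
grasp_force: 0.0
```

Request:
arm_command:
  plan:
    - {"dp":[-35.9,2.6,0],"spin":-0.024}
    - {"dp":[-35.9,1.7,0],"spin":-0.024}
    - {"dp":[-36,0.9,0],"spin":-0.024}
    - {"dp":[-36,0,0],"spin":-0.023}
    - {"dp":[-36,-0.8,0],"spin":-0.024}
  grip: -1

```text
clock: 11.55
position: [0.5663, -0.2825, 0.3528]
ee_rot: [0.591, 0.806, -0.0, -0.001]
ft_force: [0.6, 0.7, -0.1]
grip_width: 0.999
grasp_force: 0.0
```

Request:
arm_command:
  plan:
    - {"dp":[-35.9,-1.7,0],"spin":-0.023}
    - {"dp":[0,0,30],"spin":0}
    - {"dp":[0,0,30],"spin":0}
    - {"dp":[0,0,30],"spin":0}
    - {"dp":[0,0,0],"spin":0}

```text
clock: 12.05
position: [0.5738, -0.315, 0.2588]
ee_rot: [0.583, 0.813, -0.001, -0.004]
ft_force: [-0.2, 0.1, 0.1]
grip_width: 0.997
grasp_force: 0.0
```

```bash
python3 -c "
from h import *
a=viewer.camera('wrist'); st(); a=viewer.camera('wrist'); st(); cv2.imwrite('pics/w9.png',a)
find('wrist','casting0')"
```

```text
t 12.1 grasp [0.5738, -0.3153, 0.1068, 0.3268] F [0.2, -0.3, 0.6] w 84.9 gf 0.0 j [0.01, 0.56, 0.58, 1.56, -0.33, 1.13, 0.99]
t 12.15 grasp [0.5749, -0.3161, 0.1089, 0.3269] F [0.6, -0.3, 0.9] w 84.9 gf 0.0 j [0.01, 0.56, 0.58, 1.56, -0.33, 1.13, 0.99]
casting0 wrist [([0.576, -0.315, 0.037], 0.79), ([0.681, -0.422, 0.008], 0.69), ([0.311, -0.275, 0.022], 0.64)]
```

View pics/w9.png

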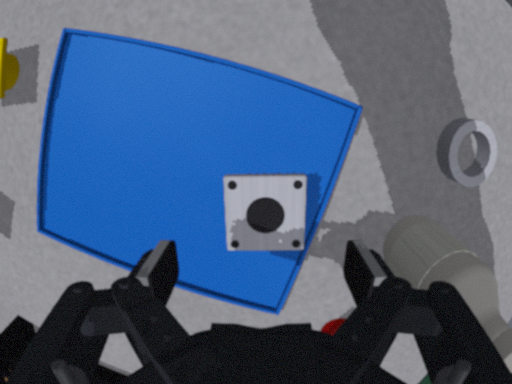

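```bash
python3 -c "
from h import *
st(); print(ray('wrist',265,213,.04)); p=ray('wrist',265,213,.04); go(p[0],p[1]+.002,.0403,.327,.028)"
```

```text
t 12.2 grasp [0.5756, -0.3164, 0.1102, 0.3269] F [0.3, 0.4, 0.6] w 85.2 gf 0.0 j [0.01, 0.56, 0.58, 1.55, -0.33, 1.13, 0.99]
[ 0.57789502 -0.31742371  0.04      ]
[{"dp":[0.1, 0.8, 23.3],"spin":-0.0},{"dp":[0.1, 0.8, 23.3],"spin":-0.0},{"dp":[0.0, 0.9, 23.3],"spin":-0.0}]
```

Request:
arm_command:
  plan:
    - {"dp":[1,1.5,23],"spin":0}
    - {"dp":[0,0,24],"spin":0}
    - {"dp":[0,0,23],"spin":0}
    - {"dp":[0,0,0],"spin":0}
    - {"dp":[0,0,0],"spin":0}

```text
clock: 12.7
position: [0.5769, -0.3149, 0.1959]
ee_rot: [0.583, 0.813, 0.0, 0.001]
ft_force: [0.1, -0.1, -0.1]
grip_width: 1.0
grasp_force: 0.0
```

Request:
arm_command:
  plan:
    - {"dp":[0,0,0],"spin":0}
    - {"dp":[0,0,0],"spin":0}
    - {"dp":[0,0,0],"spin":0}
    - {"dp":[0,0,0],"spin":0}
    - {"dp":[0,0,0],"spin":0}
  grip: 1

```text
clock: 13.2
position: [0.5769, -0.315, 0.1961]
ee_rot: [0.583, 0.813, 0.0, 0.001]
ft_force: [-1.5, 0.9, 7.3]
grip_width: 0.641
grasp_force: 52.1
```

Request:
arm_command:
  plan:
    - {"dp":[0,0,-15],"spin":0}
    - {"dp":[0,0,-35],"spin":0}
    - {"dp":[0,0,-40],"spin":0}
    - {"dp":[0,0,-40],"spin":0}
    - {"dp":[0,0,-30],"spin":0}

```text
clock: 13.7
position: [0.5761, -0.315, 0.3583]
ee_rot: [0.583, 0.813, 0.0, 0.002]
ft_force: [0.7, -0.4, -1.4]
grip_width: 0.638
grasp_force: 53.8
```

```bash
python3 -c "
from h import *
st(); x,y=cw(66,58.8); s=go(x,y,.20,.0637)
s=go(x,y,.08,.0637,.035,start=s)"
```

```text
t 13.7 grasp [0.5766, -0.3152, 0.2033, 0.3265] F [0.7, -0.4, -1.4] w 54.2 gf 53.8 j [-0.01, 0.48, 0.62, 1.46, -0.28, 1.29, 0.95]
[{"dp":[33.0, 14.0, 0.3],"spin":0.024},{"dp":[33.3, 13.2, 0.3],"spin":0.024},{"dp":[33.6, 12.4, 0.3],"spin":0.024},{"dp":[33.9, 11.6, 0.3],"spin":0.024},{"dp":[34.2, 10.8, 0.3],"spin":0.024}]
[{"dp":[34.4, 10.0, 0.3],"spin":0.024},{"dp":[34.7, 9.2, 0.3],"spin":0.024},{"dp":[34.9, 8.3, 0.3],"spin":0.024},{"dp":[35.0, 7.5, 0.3],"spin":0.024},{"dp":[35.2, 6.6, 0.3],"spin":0.023}]
[{"dp":[35.4, 5.9, 0.3],"spin":0.024}]
[{"dp":[0.0, -0.0, 30.0],"spin":-0.0},{"dp":[0.0, -0.0, 30.0],"spin":-0.0},{"dp":[0.0, -0.0, 30.0],"spin":-0.0},{"dp":[0.0, -0.0, 30.0],"spin":-0.0}]
```

Request:
arm_command:
  plan:
    - {"dp":[33,14,0],"spin":0.024}
    - {"dp":[33.3,13.2,0],"spin":0.024}
    - {"dp":[33.6,12.4,0],"spin":0.024}
    - {"dp":[33.9,11.6,0],"spin":0.024}
    - {"dp":[34.2,10.8,0],"spin":0.024}

```text
clock: 14.2
position: [0.5894, -0.1347, 0.3555]
ee_rot: [0.631, 0.776, 0.0, 0.0]
ft_force: [0.2, 0.3, -1.2]
grip_width: 0.64
grasp_force: 53.8
```

Request:
arm_command:
  plan:
    - {"dp":[34.4,10,0],"spin":0.024}
    - {"dp":[34.7,9.2,0],"spin":0.024}
    - {"dp":[34.9,8.3,0],"spin":0.024}
    - {"dp":[35,7.5,0],"spin":0.024}
    - {"dp":[35.2,6.6,0],"spin":0.023}

```text
clock: 14.7
position: [0.603, 0.0439, 0.3555]
ee_rot: [0.676, 0.737, 0.001, 0.0]
ft_force: [-0.1, -0.5, -1.6]
grip_width: 0.638
grasp_force: 53.8
```

Request:
arm_command:
  plan:
    - {"dp":[35.4,5.9,0],"spin":0.024}
    - {"dp":[0,0,30],"spin":0}
    - {"dp":[0,0,35],"spin":0}
    - {"dp":[0,0,35],"spin":0}
    - {"dp":[0,0,20],"spin":0}

```text
clock: 15.2
position: [0.6052, 0.0785, 0.2326]
ee_rot: [0.684, 0.729, -0.001, -0.001]
ft_force: [-0.8, 0.2, -1.2]
grip_width: 0.638
grasp_force: 53.7
```

Request:
arm_command:
  plan:
    - {"dp":[0,0,0],"spin":0}
    - {"dp":[0,0,0],"spin":0}

```text
clock: 15.4
position: [0.6063, 0.0784, 0.2356]
ee_rot: [0.684, 0.729, 0.0, 0.0]
ft_force: [0.3, 0.8, -0.5]
grip_width: 0.639
grasp_force: 53.7
```

```bash
python3 -c "
from h import *
a=viewer.camera('wrist');st(); cv2.imwrite('pics/w10.png',a); find('wrist','casting0')"
```

```text
t 15.45 grasp [0.607, 0.0785, 0.0812, 0.0638] F [0.9, 0.3, -1.0] w 54.4 gf 53.7 j [-0.59, 0.48, 0.5, 1.7, -0.26, 1.02, 0.06]
casting0 wrist [([0.607, 0.082, 0.08], 0.77), ([0.481, 0.066, 0.047], 0.74), ([0.526, -0.01, 0.039], 0.54)]
```

View pics/w10.png

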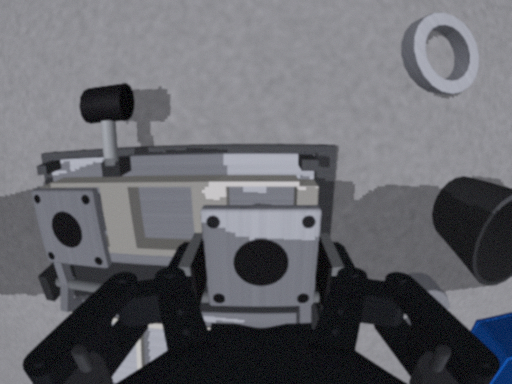

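```bash
python3 -c "
from h import *
a=CR[2]; M=np.array([[np.cos(a),np.sin(a)],[-np.sin(a),np.cos(a)]])
for n,u,v,z in (('hole',262,263,.0803),('b2TL',228,187,.0305),('b2TR',297,186,.0305),('knob',108,103,.032),('b1TL',140,187,.0305),('b1TR',192,186,.0305),('b1BR',193,250,.0305),('c0hole',67,229,.0485)):
  print(n,np.round(M@(ray('wrist',u,v,z)[:2]-CR[:2])*1000,1))
"
```

```text
hole [66.6 58.5]
b2TL [46.1 82. ]
b2TR [88.2 82.6]
knob [-29.  137.2]
b1TL [-11.5  82.1]
b1TR [23.6 82.7]
b1BR [20.6 38.1]
c0hole [-64.6  58.2]
```

Request:
arm_command:
  plan:
    - {"dp":[1,0,5],"spin":0}
    - {"dp":[0,0,8],"spin":0}
    - {"dp":[0,0,8],"spin":0}
    - {"dp":[0,0,8],"spin":0}
    - {"dp":[0,0,1],"spin":0}

```text
clock: 16.0
position: [0.6059, 0.0795, 0.2044]
ee_rot: [0.684, 0.729, -0.0, -0.0]
ft_force: [-6.9, -0.1, 14.8]
grip_width: 0.64
grasp_force: 55.5
```

Request:
arm_command:
  plan:
    - {"dp":[0,0,1.5],"spin":0}
    - {"dp":[0,0,0],"spin":0}

```text
clock: 16.2
position: [0.6059, 0.0794, 0.2042]
ee_rot: [0.684, 0.729, 0.0, -0.001]
ft_force: [-12.0, -1.0, 23.2]
grip_width: 0.639
grasp_force: 56.2
```

Request:
arm_command:
  plan:
    - {"dp":[0,0,0],"spin":0}
    - {"dp":[0,0,0],"spin":0}
    - {"dp":[0,0,0],"spin":0}
  grip: -0.6

```text
clock: 16.5
position: [0.6058, 0.0796, 0.2022]
ee_rot: [0.684, 0.729, -0.0, -0.0]
ft_force: [-0.2, 0.8, -0.4]
grip_width: 0.803
grasp_force: 0.0
```

Request:
arm_command:
  plan:
    - {"dp":[0,0,-15],"spin":0}
    - {"dp":[0,0,-35],"spin":0}
    - {"dp":[0,0,-40],"spin":0}
    - {"dp":[0,0,-40],"spin":0}
    - {"dp":[0,0,-20],"spin":0}

```text
clock: 17.0
position: [0.6064, 0.0791, 0.3576]
ee_rot: [0.684, 0.729, 0.002, 0.001]
ft_force: [0.3, 0.7, 0.2]
grip_width: 0.799
grasp_force: 0.0
```

Request:
arm_command:
  plan:
    - {"dp":[-35,0,0],"spin":0}
    - {"dp":[-35,0,0],"spin":0}
    - {"dp":[-20,0,0],"spin":0}
    - {"dp":[0,0,0],"spin":0}
    - {"dp":[0,0,0],"spin":0}

```text
clock: 17.5
position: [0.6117, -0.0104, 0.3534]
ee_rot: [0.684, 0.729, 0.0, 0.0]
ft_force: [0.2, 1.1, 0.3]
grip_width: 0.8
grasp_force: 0.0
```

```bash
python3 -c "
from h import *
a=viewer.camera('wrist');st(); cv2.imwrite('pics/w11.png',a); find('wrist','casting0','cover_knob')
cv2.imwrite('pics/w11b.png',cv2.resize(a,(800,600)))"
```

```text
t 17.55 grasp [0.6117, -0.0092, 0.1982, 0.0648] F [-0.1, -0.2, -0.4] w 68.0 gf 0.0 j [-0.51, 0.37, 0.57, 1.59, -0.21, 1.24, 0.16]
casting0 wrist [([0.476, 0.07, 0.048], 0.86), ([0.284, -0.26, 0.039], 0.75), ([0.789, 0.084, 0.049], 0.24)]
cover_knob wrist [([0.566, -0.053, 0.054], 0.84)]
```

View pics/w11b.png

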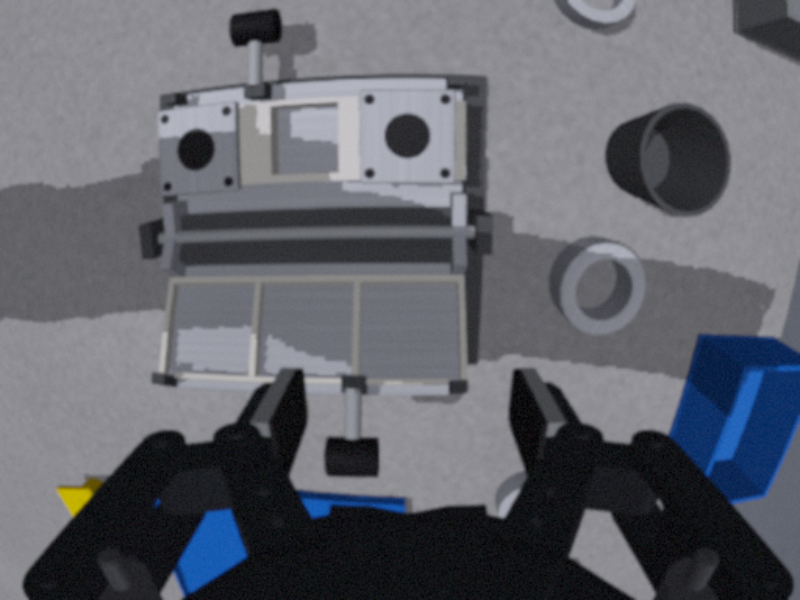

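```bash
python3 -c "
from h import *
a=CR[2]; M=np.array([[np.cos(a),np.sin(a)],[-np.sin(a),np.cos(a)]])
f=lambda u,v,z:np.round(M@(ray('wrist',u*.64,v*.64,z)[:2]-CR[:2])*1000,1)
for z in (.0485,.060,.0665):
  print('z',z,'c2',f(407,136,z),'c0',f(197,150,z),'screws2',[f(*p,z) for p in ((370,99),(445,99),(369,174),(444,174))],'screws0',[f(*p,z) for p in ((165,119),(227,111),(167,187),(229,181))])
print('b1 rim',[f(*p,.0305) for p in ((273,107),(338,103),(340,178),(275,183))],'wallR',f(468,140,.0305),'knobL',f(256,27,.03))
for th in (0,.1,.2,.3,.4,.5): 
  z=.032+.138*np.sin(th-.029); print(th,'cover knob pred y',-138*np.cos(th-.029),f(353,456,z+.004))
"
```

```text
z 0.0485 c2 [64.5 59.5] c0 [-65.1  57.3] screws2 [array([43.2, 81.5]), array([86.3, 81.6]), array([42.5, 37.3]), array([86. , 37.4])] screws0 [array([-87.9,  79.6]), array([-44. ,  79.7]), array([-88.3,  35.7]), array([-43.9,  36.4])]
z 0.06 c2 [64.5 58.8] c0 [-59.6  56.8] screws2 [array([44.1, 80. ]), array([85.4, 80.1]), array([43.4, 37.6]), array([85.1, 37.7])] screws0 [array([-81.4,  78.1]), array([-39.4,  78.3]), array([-81.8,  36.1]), array([-39.3,  36.8])]
z 0.0665 c2 [64.5 58.5] c0 [-56.5  56.5] screws2 [array([44.6, 79.1]), array([84.9, 79.2]), array([44. , 37.8]), array([84.6, 37.9])] screws0 [array([-77.8,  77.3]), array([-36.8,  77.4]), array([-78.1,  36.3]), array([-36.7,  37. ])]
b1 rim [array([-19.7,  81.9]), array([22., 82.]), array([22.8, 34.6]), array([-19.4,  32.9])] wallR [102.   58.5] knobL [-32.1 137.2]
0 cover knob pred y -137.94197506675175 [  23.7 -168.6]
0.1 cover knob pred y -137.6523170926154 [  25.7 -158.4]
0.2 cover knob pred y -135.98728266789607 [  27.7 -148.2]
0.3 cover knob pred y -132.96350826617834 [  29.6 -138.3]
0.4 cover knob pred y -128.61120644175725 [  31.5 -128.6]
0.5 cover knob pred y -122.9738639557827 [  33.3 -119.3]
```

```bash
python3 -c "
from h import *
x,y=cw(33,-128.6); s=go(x,y,.16,.0637); s=go(x,y,.082,.0637,.028,start=s); print(x,y)"
```

```text
[{"dp":[-33.5, -11.0, 12.6],"spin":0.001},{"dp":[-33.5, -11.0, 12.6],"spin":0.001},{"dp":[-33.5, -11.0, 12.7],"spin":0.0}]
[{"dp":[0.0, 0.0, 26.0],"spin":0.0},{"dp":[0.0, 0.0, 26.0],"spin":0.0},{"dp":[0.0, 0.0, 26.0],"spin":0.0}]
0.5853193518972887 -0.11113850006850898
```

Request:
arm_command:
  plan:
    - {"dp":[-33.5,-11,12.6],"spin":0.001}
    - {"dp":[-33.5,-11,12.6],"spin":0}
    - {"dp":[-33.5,-11,12.6],"spin":0}
    - {"dp":[0,0,0],"spin":0}
    - {"dp":[0,0,0],"spin":0}

```text
clock: 18.15
position: [0.585, -0.1125, 0.3148]
ee_rot: [0.685, 0.729, -0.0, -0.0]
ft_force: [0.5, 1.0, 0.8]
grip_width: 0.805
grasp_force: 0.0
```

```bash
python3 -c "
from h import *
a=viewer.camera('wrist');st(); cv2.imwrite('pics/w12.png',a)
u,v=proj('wrist',[*cw(33,-128.6),.086]); print(u,v)
g=cv2.cvtColor(a,cv2.COLOR_BGR2GRAY); m=(g<32).astype(np.uint8); n,l,s,c=cv2.connectedComponentsWithStats(m)
for i in range(1,n):
  if s[i][4]>150: print(s[i],c[i])
M=np.array([[np.cos(CR[2]),np.sin(CR[2])],[-np.sin(CR[2]),np.cos(CR[2])]])
"
```

```text
t 18.2 grasp [0.5855, -0.1113, 0.16, 0.0644] F [0.8, 1.2, -0.6] w 67.8 gf 0.0 j [-0.37, 0.37, 0.6, 1.68, -0.23, 1.16, 0.35]
261.77696729056845 208.38762391283097
[431   9  56  31 657] [457.78082192  28.34550989]
[ 240  185   46   34 1534] [262.74119948 201.4863103 ]
[ 474  186   38   77 1343] [494.10647803 223.40655249]
[   16   237   491   147 33330] [261.66552655 334.05469547]
```

```bash
python3 -c "
from h import *
st()
M=np.array([[np.cos(CR[2]),np.sin(CR[2])],[-np.sin(CR[2]),np.cos(CR[2])]])
for th in (.3,.35,.4,.45,.5,.55):
  z=.032+.138*np.sin(th-.029)
  print(th,round(z,4),-138*np.cos(th-.029),[np.round(M@(ray('wrist',262.7,201.5,z+d)[:2]-CR[:2])*1000,1) for d in (0,.005)])
"
```

```text
t 18.2 grasp [0.5855, -0.1113, 0.16, 0.0644] F [0.8, 1.2, -0.6] w 67.8 gf 0.0 j [-0.37, 0.37, 0.6, 1.68, -0.23, 1.16, 0.35]
0.3 0.0689 -132.96350826617834 [array([  33.7, -129.3]), array([  33.7, -127.6])]
0.35 0.0755 -130.95101202000845 [array([  33.7, -127.1]), array([  33.7, -125.3])]
0.4 0.082 -128.61120644175725 [array([  33.7, -124.8]), array([  33.6, -123.1])]
0.45 0.0884 -125.94993982682317 [array([  33.6, -122.6]), array([  33.6, -120.9])]
0.5 0.0946 -122.9738639557827 [array([  33.6, -120.5]), array([  33.6, -118.8])]
0.55 0.1007 -119.69041746840308 [array([  33.5, -118.4]), array([  33.5, -116.7])]
```

Request:
arm_command:
  plan:
    - {"dp":[2,0,25],"spin":0}
    - {"dp":[0,0,25],"spin":0}
    - {"dp":[0,0,24],"spin":0}
    - {"dp":[0,0,0],"spin":0}
    - {"dp":[0,0,0],"spin":0}

```text
clock: 18.7
position: [0.5855, -0.1095, 0.2415]
ee_rot: [0.684, 0.73, 0.0, -0.0]
ft_force: [-1.0, -0.5, 0.2]
grip_width: 0.801
grasp_force: 0.0
```

Request:
arm_command:
  plan:
    - {"dp":[0,0,0],"spin":0}
    - {"dp":[0,0,0],"spin":0}
    - {"dp":[0,0,0],"spin":0}
    - {"dp":[0,0,0],"spin":0}
    - {"dp":[0,0,0],"spin":0}
  grip: 1
  newtons: 60

```text
clock: 19.2
position: [0.5856, -0.1108, 0.2418]
ee_rot: [0.684, 0.729, 0.001, 0.001]
ft_force: [4.4, -1.2, 2.7]
grip_width: 0.338
grasp_force: 59.0
```

```bash
cat >> h.py <<'E'
def arc(t0,t1,n,side=-1,r=.138):
    """rows (tool x, z) leading a knob along the hinge arc from leaf angle t0 to t1; side -1 cover, +1 load; assumes psi = cradle yaw"""
    th=np.linspace(t0,t1,n+1)-.029; Y=side*r*np.cos(th)*1000; Z=r*np.sin(th)*1000; ox=oz=0; rows=[]
    for i in range(1,n+1):
        a=round(Y[i]-Y[0]-ox,1); b=round(Z[i]-Z[0]-oz,1); ox+=a; oz+=b; rows.append('{"dp":[%s,0,%s],"spin":0}'%(a,round(-b,1)))
    for i in range(0,n,5): print("["+",".join(rows[i:i+5])+"]")
def knob():
    g=now(); a=CR[2]; M=np.array([[np.cos(a),np.sin(a)],[-np.sin(a),np.cos(a)]]); q=M@(np.array(g[:2])-CR[:2])*1000; o=manip.get_obs(); F=np.array(o["ft_force"])
    print("cradle x,y,z-hinge",np.round([*q,g[2]*1000-32],1),"r",round(np.hypot(q[1],g[2]*1000-32),1),"th",round(np.arctan2(g[2]-.032,abs(q[1])/1000*np.sign(1))+.029,3),"F cradle",np.round([*(M@F[:2]),F[2]],1))
E
python3 -c "
from h import *
st(); knob(); arc(.44,1.0,5)"
```

```text
t 19.2 grasp [0.586, -0.1108, 0.0868, 0.063] F [4.4, -1.2, 2.7] w 28.7 gf 59.0 j [-0.35, 0.46, 0.57, 1.75, -0.28, 1.02, 0.39]
cradle x,y,z-hinge [  33.7 -128.3   54.8] r 139.5 th 0.432 F cradle [ 4.3 -1.5  2.7]
[{"dp":[7.0,0,-13.8],"spin":0},{"dp":[8.4,0,-12.9],"spin":0},{"dp":[9.9,0,-11.9],"spin":0},{"dp":[11.1,0,-10.8],"spin":0},{"dp":[12.2,0,-9.4],"spin":0}]
```

Request:
arm_command:
  plan:
    - {"dp":[7,0,-13.8],"spin":0}
    - {"dp":[8.4,0,-12.9],"spin":0}
    - {"dp":[9.9,0,-11.9],"spin":0}
    - {"dp":[11.1,0,-10.8],"spin":0}
    - {"dp":[12.2,0,-9.4],"spin":0}

```text
clock: 19.7
position: [0.582, -0.0554, 0.2959]
ee_rot: [0.682, 0.731, 0.001, -0.003]
ft_force: [25.5, 22.2, -51.8]
grip_width: 0.337
grasp_force: 62.9
```

Request:
arm_command:
  plan:
    - {"dp":[0,0,0],"spin":0}
    - {"dp":[0,0,0],"spin":0}

```text
clock: 19.9
position: [0.5822, -0.0549, 0.2958]
ee_rot: [0.682, 0.732, 0.001, -0.003]
ft_force: [19.2, 20.2, -34.4]
grip_width: 0.341
grasp_force: 64.1
```

```bash
python3 -c "
from h import *
st(); knob(); arc(1.,1.57,5); arc(1.57,2.14,5)"
```

```text
t 19.9 grasp [0.5818, -0.054, 0.1408, 0.0711] F [19.2, 20.2, -34.4] w 29.0 gf 64.1 j [-0.46, 0.36, 0.58, 1.73, -0.23, 1.12, 0.27]
cradle x,y,z-hinge [ 33.1 -71.4 108.8] r 130.1 th 1.019 F cradle [ 20.4  18.9 -34.4]
[{"dp":[13.5,0,-8.1],"spin":0},{"dp":[14.3,0,-6.6],"spin":0},{"dp":[14.9,0,-4.8],"spin":0},{"dp":[15.4,0,-3.2],"spin":0},{"dp":[15.7,0,-1.3],"spin":0}]
[{"dp":[15.7,0,0.4],"spin":0},{"dp":[15.6,0,2.2],"spin":0},{"dp":[15.2,0,4.0],"spin":0},{"dp":[14.7,0,5.7],"spin":0},{"dp":[13.9,0,7.3],"spin":0}]
```

Request:
arm_command:
  plan:
    - {"dp":[0,0,0],"spin":0}
    - {"dp":[0,0,0],"spin":0}
    - {"dp":[8,0,-5],"spin":0}
    - {"dp":[8,0,-5],"spin":0}
    - {"dp":[0,0,0],"spin":0}
  grip: -0.1

```text
clock: 20.4
position: [0.5812, -0.0447, 0.3108]
ee_rot: [0.684, 0.73, 0.001, 0.0]
ft_force: [0.1, 0.1, -0.7]
grip_width: 0.547
grasp_force: 0.0
```

Request:
arm_command:
  plan:
    - {"dp":[0,0,0],"spin":0}
    - {"dp":[0,0,0],"spin":0}

```text
clock: 20.6
position: [0.5808, -0.0464, 0.3097]
ee_rot: [0.685, 0.729, 0.0, -0.0]
ft_force: [-0.2, 0.6, 1.1]
grip_width: 0.55
grasp_force: 0.0
```

```bash
python3 -c "
from h import *
a=viewer.camera('wrist'); cv2.imwrite('pics/w13.png',a);st(); knob()
cv2.imwrite('pics/w13b.png',cv2.resize(a,(800,600)))"
```

```text
t 20.65 grasp [0.5808, -0.0465, 0.1547, 0.0626] F [-0.0, 0.1, -0.2] w 46.6 gf 0.0 j [-0.48, 0.34, 0.59, 1.72, -0.21, 1.14, 0.23]
cradle x,y,z-hinge [ 32.6 -63.8 122.7] r 138.3 th 1.12 F cradle [-0.   0.1 -0.2]
```

View pics/w13b.png

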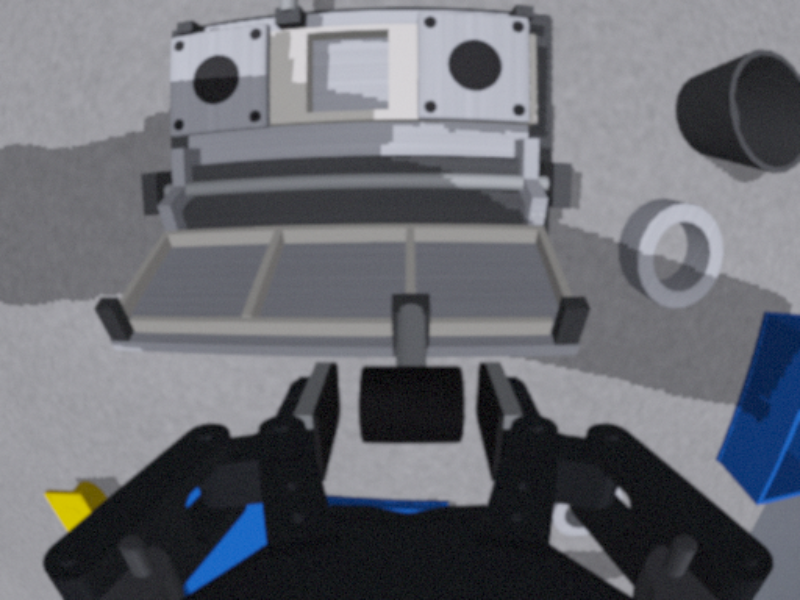

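```bash
python3 -c "
from h import *
g=now(); print(proj('wrist',g[:3]), proj('wrist',[g[0],g[1]+.005,g[2]]), proj('wrist',[g[0],g[1],g[2]+.005])); arc(1.12,2.13,9); arc(2.13,3.12,9)"
```

```text
[262.51371378 262.55739322] [263.2051076  253.46503327] [262.56001267 268.05588397]
[{"dp":[14.1,0,-6.4],"spin":0},{"dp":[14.7,0,-4.7],"spin":0},{"dp":[15.2,0,-3.1],"spin":0},{"dp":[15.4,0,-1.3],"spin":0},{"dp":[15.5,0,0.4],"spin":0}]
[{"dp":[15.3,0,2.1],"spin":0},{"dp":[15.0,0,3.8],"spin":0},{"dp":[14.5,0,5.5],"spin":0},{"dp":[13.8,0,7.1],"spin":0}]
[{"dp":[12.6,0,8.4],"spin":0},{"dp":[11.7,0,9.7],"spin":0},{"dp":[10.5,0,10.9],"spin":0},{"dp":[9.3,0,12.1],"spin":0},{"dp":[7.8,0,12.9],"spin":0}]
[{"dp":[6.4,0,13.8],"spin":0},{"dp":[4.9,0,14.4],"spin":0},{"dp":[3.2,0,14.8],"spin":0},{"dp":[1.6,0,15.1],"spin":0}]
```

Request:
arm_command:
  plan:
    - {"dp":[1,0,0],"spin":0}
    - {"dp":[0,0,0],"spin":0}
    - {"dp":[0,0,0],"spin":0}
    - {"dp":[0,0,0],"spin":0}
  grip: 1
  newtons: 60

```text
clock: 21.05
position: [0.5814, -0.0454, 0.31]
ee_rot: [0.685, 0.729, 0.001, 0.001]
ft_force: [5.6, -0.1, -1.1]
grip_width: 0.341
grasp_force: 61.1
```

Request:
arm_command:
  plan:
    - {"dp":[14.1,0,-6.4],"spin":0}
    - {"dp":[14.7,0,-4.7],"spin":0}
    - {"dp":[15.2,0,-3.1],"spin":0}
    - {"dp":[15.4,0,-1.3],"spin":0}
    - {"dp":[15.5,0,0.4],"spin":0}

```text
clock: 21.55
position: [0.5765, 0.0293, 0.3237]
ee_rot: [0.685, 0.729, -0.0, 0.001]
ft_force: [13.7, -5.0, -21.1]
grip_width: 0.34
grasp_force: 60.7
```

```bash
python3 -c "
from h import *
st(); knob()"
```

```text
t 21.55 grasp [0.5767, 0.029, 0.1687, 0.062] F [13.7, -5.0, -21.1] w 28.9 gf 60.7 j [-0.6, 0.31, 0.56, 1.72, -0.18, 1.16, 0.07]
cradle x,y,z-hinge [ 33.3  11.8 136.7] r 137.2 th 1.514 F cradle [ 13.4  -5.9 -21.1]
```

Request:
arm_command:
  plan:
    - {"dp":[15.3,0.5,3.1],"spin":0}
    - {"dp":[15,0.5,4.8],"spin":0}
    - {"dp":[14.5,0,6],"spin":0}
    - {"dp":[13.8,0,7.1],"spin":0}
    - {"dp":[0,0,0],"spin":0}

```text
clock: 22.05
position: [0.5731, 0.0902, 0.302]
ee_rot: [0.684, 0.73, -0.0, -0.0]
ft_force: [3.8, -0.2, -7.8]
grip_width: 0.34
grasp_force: 62.5
```

```bash
python3 -c "
from h import *
st(); knob()"
```

```text
t 22.05 grasp [0.573, 0.0901, 0.147, 0.0652] F [3.8, -0.2, -7.8] w 28.9 gf 62.5 j [-0.67, 0.34, 0.52, 1.73, -0.18, 1.12, -0.02]
cradle x,y,z-hinge [ 33.5  73.  115. ] r 136.2 th 1.034 F cradle [ 3.8 -0.5 -7.8]
```

Request:
arm_command:
  plan:
    - {"dp":[12.2,0,8.7],"spin":0}
    - {"dp":[11.2,0,10],"spin":0}
    - {"dp":[10,0,11],"spin":0}
    - {"dp":[9,0,12.2],"spin":0}
    - {"dp":[7.5,0,13],"spin":0}

```text
clock: 22.55
position: [0.5701, 0.1387, 0.2476]
ee_rot: [0.684, 0.729, -0.0, -0.0]
ft_force: [-0.3, -5.9, -0.2]
grip_width: 0.339
grasp_force: 63.4
```

Request:
arm_command:
  plan:
    - {"dp":[6,0,13.8],"spin":0}
    - {"dp":[4.5,0,14.4],"spin":0}
    - {"dp":[3,0,14],"spin":0}
    - {"dp":[0,0,0],"spin":0}

```text
clock: 22.95
position: [0.5692, 0.1519, 0.2044]
ee_rot: [0.684, 0.729, -0.0, -0.0]
ft_force: [1.4, -1.2, -4.4]
grip_width: 0.341
grasp_force: 62.9
```

```bash
python3 -c "
from h import *
st(); knob()"
```

```text
t 22.95 grasp [0.5691, 0.1518, 0.0494, 0.0634] F [1.4, -1.2, -4.4] w 29.0 gf 62.9 j [-0.71, 0.48, 0.46, 1.78, -0.25, 0.94, -0.08]
cradle x,y,z-hinge [ 33.5 134.8  17.4] r 135.9 th 0.157 F cradle [ 1.3 -1.3 -4.4]
```

Request:
arm_command:
  plan:
    - {"dp":[1,0,7],"spin":0}
    - {"dp":[0,0,5],"spin":0}
    - {"dp":[0,0,3],"spin":0}
    - {"dp":[0,0,0],"spin":0}

```text
clock: 23.35
position: [0.5692, 0.1528, 0.1911]
ee_rot: [0.684, 0.729, 0.0, -0.0]
ft_force: [0.5, 0.5, -5.0]
grip_width: 0.34
grasp_force: 63.0
```

```bash
python3 -c "
from h import *
st(); knob()"
```

```text
t 23.35 grasp [0.5691, 0.1529, 0.0361, 0.0633] F [0.5, 0.5, -5.0] w 28.9 gf 63.0 j [-0.71, 0.49, 0.45, 1.79, -0.27, 0.92, -0.07]
cradle x,y,z-hinge [ 33.6 135.9   4.1] r 136.0 th 0.06 F cradle [ 0.5  0.4 -5. ]
```

Request:
arm_command:
  plan:
    - {"dp":[0,0,2],"spin":0}
    - {"dp":[0,0,1.5],"spin":0}
    - {"dp":[0,0,0],"spin":0}

```text
clock: 23.65
position: [0.5694, 0.1527, 0.1896]
ee_rot: [0.684, 0.729, 0.0, -0.001]
ft_force: [-9.6, -1.7, 15.7]
grip_width: 0.341
grasp_force: 65.7
```

Request:
arm_command:
  plan:
    - {"dp":[0,0,2],"spin":0}
    - {"dp":[0,0,0],"spin":0}

```text
clock: 23.85
position: [0.5695, 0.1526, 0.1893]
ee_rot: [0.685, 0.729, 0.001, -0.001]
ft_force: [-18.7, -4.5, 35.3]
grip_width: 0.338
grasp_force: 68.2
```

Request:
arm_command:
  plan:
    - {"dp":[0,0,-3.5],"spin":0}
    - {"dp":[0,0,0],"spin":0}
    - {"dp":[0,0,0],"spin":0}
  grip: -0.1

```text
clock: 24.15
position: [0.5695, 0.1526, 0.1898]
ee_rot: [0.684, 0.729, 0.001, 0.0]
ft_force: [-1.3, 0.2, -0.3]
grip_width: 0.55
grasp_force: 0.0
```

Request:
arm_command:
  plan:
    - {"dp":[0,0,-20],"spin":0}
    - {"dp":[0,0,-30],"spin":0}
    - {"dp":[0,-33,-20],"spin":0}
    - {"dp":[0,-33,0],"spin":0}
    - {"dp":[0,0,0],"spin":0}

```text
clock: 24.65
position: [0.5007, 0.1481, 0.2594]
ee_rot: [0.684, 0.729, -0.0, -0.001]
ft_force: [-0.0, 0.2, 0.2]
grip_width: 0.551
grasp_force: 0.0
```

```bash
python3 -c "
from h import *
a=viewer.camera('wrist');st(); knob(); cv2.imwrite('pics/w14.png',a)
g=cv2.cvtColor(a,cv2.COLOR_BGR2GRAY); m=(g<32).astype(np.uint8); n,l,s,c=cv2.connectedComponentsWithStats(m)
for i in range(1,n):
  if s[i][4]>150: print(s[i],c[i])
print(proj('wrist',[*cw(-33,138),.03]),proj('wrist',[*cw(-33,136),.03]),proj('wrist',[*cw(33,138),.038]))
x,y=cw(-32.6,136.5); go(x,y,.028,.0637,.03)
"
```

```text
t 24.7 grasp [0.5022, 0.1486, 0.1047, 0.0641] F [0.6, 0.2, 0.2] w 46.9 gf 0.0 j [-0.81, 0.26, 0.5, 1.92, -0.15, 1.0, -0.18]
cradle x,y,z-hinge [-33.5 135.9  72.7] r 154.2 th 0.52 F cradle [0.6 0.1 0.2]
[246  25 192  48 396] [340.66919192  44.68181818]
[ 245  190   41   31 1217] [265.57929334 205.05176664]
[ 335  193   46   32 1354] [357.394387   208.02658789]
[   29   232   466   152 34158] [264.68057263 331.61142339]
[405 240  26  20 250] [416.056 250.   ]
[ 480  240   32   67 1468] [498.36580381 270.48637602]
[262.72972033 205.58400501] [262.72351417 208.24426695] [356.49946752 208.9428426 ]
[{"dp":[0.2, 0.3, 25.6],"spin":0.0},{"dp":[0.2, 0.3, 25.6],"spin":0.0},{"dp":[0.2, 0.3, 25.5],"spin":0.0}]
```

Request:
arm_command:
  plan:
    - {"dp":[1.5,2,20],"spin":0}
    - {"dp":[0,0,25],"spin":0}
    - {"dp":[0,0,21],"spin":0}
    - {"dp":[0,0,10],"spin":0}
    - {"dp":[0,0,0],"spin":0}

```text
clock: 25.2
position: [0.5054, 0.1497, 0.1824]
ee_rot: [0.685, 0.729, -0.001, -0.0]
ft_force: [0.2, 0.9, 0.5]
grip_width: 0.55
grasp_force: 0.0
```

Request:
arm_command:
  plan:
    - {"dp":[0,0,0],"spin":0}
    - {"dp":[0,0,0],"spin":0}
    - {"dp":[0,0,0],"spin":0}
    - {"dp":[0,0,0],"spin":0}
  grip: 1
  newtons: 80

```text
clock: 25.6
position: [0.5042, 0.1497, 0.1845]
ee_rot: [0.684, 0.729, -0.001, -0.002]
ft_force: [-14.0, -2.2, 10.7]
grip_width: 0.336
grasp_force: 78.0
```

```bash
python3 -c "
from h import *
st(); knob(); arc(0,1.57,15,side=1);arc(1.57,3.14,15,side=1)
"
```

```text
t 25.6 grasp [0.5035, 0.1497, 0.0295, 0.0632] F [-14.0, -2.2, 10.7] w 28.6 gf 78.0 j [-0.77, 0.39, 0.46, 1.96, -0.23, 0.85, -0.13]
cradle x,y,z-hinge [-32.  137.   -2.5] r 137.0 th 0.011 F cradle [-14.1  -1.3  10.7]
[{"dp":[-0.3,0,-14.4],"spin":0},{"dp":[-1.9,0,-14.4],"spin":0},{"dp":[-3.3,0,-14.0],"spin":0},{"dp":[-4.8,0,-13.6],"spin":0},{"dp":[-6.2,0,-13.1],"spin":0}]
[{"dp":[-7.5,0,-12.3],"spin":0},{"dp":[-8.7,0,-11.5],"spin":0},{"dp":[-9.9,0,-10.5],"spin":0},{"dp":[-11.0,0,-9.4],"spin":0},{"dp":[-11.8,0,-8.2],"spin":0}]
[{"dp":[-12.7,0,-7.0],"spin":0},{"dp":[-13.3,0,-5.5],"spin":0},{"dp":[-13.9,0,-4.2],"spin":0},{"dp":[-14.1,0,-2.7],"spin":0},{"dp":[-14.4,0,-1.1],"spin":0}]
[{"dp":[-14.4,0,0.3],"spin":0},{"dp":[-14.4,0,1.9],"spin":0},{"dp":[-14.0,0,3.3],"spin":0},{"dp":[-13.6,0,4.7],"spin":0},{"dp":[-13.1,0,6.2],"spin":0}]
[{"dp":[-12.3,0,7.5],"spin":0},{"dp":[-11.5,0,8.7],"spin":0},{"dp":[-10.5,0,9.9],"spin":0},{"dp":[-9.4,0,11.0],"spin":0},{"dp":[-8.3,0,11.8],"spin":0}]
[{"dp":[-6.9,0,12.7],"spin":0},{"dp":[-5.6,0,13.3],"spin":0},{"dp":[-4.2,0,13.8],"spin":0},{"dp":[-2.7,0,14.2],"spin":0},{"dp":[-1.1,0,14.4],"spin":0}]
```

Request:
arm_command:
  plan:
    - {"dp":[0,-1.5,-10],"spin":0}
    - {"dp":[-2,0,-14.4],"spin":0}
    - {"dp":[-3.3,0,-14.4],"spin":0}
    - {"dp":[-4.8,0,-13.6],"spin":0}
    - {"dp":[-6.2,0,-13.1],"spin":0}

```text
clock: 26.1
position: [0.5043, 0.1347, 0.2507]
ee_rot: [0.684, 0.73, 0.0, -0.001]
ft_force: [-3.3, 7.5, -8.2]
grip_width: 0.336
grasp_force: 80.8
```

```bash
python3 -c "
from h import *
st(); knob()
"
```

```text
t 26.1 grasp [0.5041, 0.135, 0.0957, 0.0646] F [-3.3, 7.5, -8.2] w 28.6 gf 80.8 j [-0.79, 0.27, 0.5, 1.93, -0.16, 0.98, -0.15]
cradle x,y,z-hinge [-32.4 122.2  63.7] r 137.8 th 0.51 F cradle [-2.8  7.7 -8.2]
```

Request:
arm_command:
  plan:
    - {"dp":[-7.5,0,-12.3],"spin":0}
    - {"dp":[-8.7,0,-11.5],"spin":0}
    - {"dp":[-9.9,0,-10.5],"spin":0}
    - {"dp":[-11,0,-9.4],"spin":0}
    - {"dp":[-11.8,0,-8.2],"spin":0}

```text
clock: 26.6
position: [0.5073, 0.0872, 0.3037]
ee_rot: [0.683, 0.73, 0.002, -0.002]
ft_force: [-9.7, 14.2, 4.9]
grip_width: 0.337
grasp_force: 82.5
```

Request:
arm_command:
  plan:
    - {"dp":[-12.7,0,-7],"spin":0}
    - {"dp":[-13.3,0,-5.5],"spin":0}
    - {"dp":[-13.9,0,-4.2],"spin":0}

```text
clock: 26.9
position: [0.51, 0.0475, 0.3216]
ee_rot: [0.683, 0.73, 0.002, -0.003]
ft_force: [-16.2, 12.8, 20.5]
grip_width: 0.334
grasp_force: 84.8
```

```bash
python3 -c "
from h import *
st(); knob()
"
```

```text
t 26.9 grasp [0.5099, 0.0486, 0.1666, 0.0663] F [-16.2, 12.8, 20.5] w 28.4 gf 84.8 j [-0.71, 0.16, 0.58, 1.89, -0.1, 1.12, -0.02]
cradle x,y,z-hinge [-32.1  35.6 134.6] r 139.2 th 1.341 F cradle [-15.4  13.8  20.5]
```

Request:
arm_command:
  plan:
    - {"dp":[-14.1,-1,-4],"spin":0}
    - {"dp":[-14.4,0,-1.6],"spin":0}
    - {"dp":[-14.4,0,0.3],"spin":0}
    - {"dp":[-14.4,0,1.9],"spin":0}
    - {"dp":[-14,0,3.3],"spin":0}

```text
clock: 27.4
position: [0.5142, -0.0273, 0.3212]
ee_rot: [0.685, 0.729, 0.002, 0.0]
ft_force: [-5.2, 3.0, 7.6]
grip_width: 0.337
grasp_force: 83.0
```

```bash
python3 -c "
from h import *
st(); knob()
"
```

```text
t 27.4 grasp [0.5146, -0.0269, 0.1662, 0.0629] F [-5.2, 3.0, 7.6] w 28.7 gf 83.0 j [-0.61, 0.17, 0.63, 1.89, -0.11, 1.12, 0.13]
cradle x,y,z-hinge [-32.2 -40.  134.2] r 140.0 th 1.31 F cradle [-5.   3.4  7.6]
```

Request:
arm_command:
  plan:
    - {"dp":[-13.6,0,4.7],"spin":0}
    - {"dp":[-13.1,0,6.2],"spin":0}
    - {"dp":[-12.3,0,7.5],"spin":0}
    - {"dp":[-11.5,0,8.7],"spin":0}
    - {"dp":[-10.5,0,9.9],"spin":0}

```text
clock: 27.9
position: [0.5181, -0.0887, 0.2832]
ee_rot: [0.685, 0.729, 0.001, 0.001]
ft_force: [-2.6, 2.6, 3.5]
grip_width: 0.336
grasp_force: 82.3
```

```bash
python3 -c "
from h import *
st(); knob()
"
```

```text
t 27.9 grasp [0.5185, -0.0886, 0.1282, 0.0621] F [-2.6, 2.6, 3.5] w 28.5 gf 82.3 j [-0.5, 0.25, 0.66, 1.9, -0.18, 1.05, 0.3]
cradle x,y,z-hinge [ -32.3 -101.9   96.2] r 140.1 th 0.786 F cradle [-2.4  2.8  3.5]
```

Request:
arm_command:
  plan:
    - {"dp":[-9.4,0,11],"spin":0}
    - {"dp":[-8.3,0,11.8],"spin":0}
    - {"dp":[-6.9,0,12.7],"spin":0}
    - {"dp":[-5.6,0,13.3],"spin":0}
    - {"dp":[-4.2,0,13.8],"spin":0}

```text
clock: 28.4
position: [0.5204, -0.1226, 0.2182]
ee_rot: [0.685, 0.729, 0.0, 0.001]
ft_force: [-0.1, -0.7, 3.4]
grip_width: 0.335
grasp_force: 82.4
```

```bash
python3 -c "
from h import *
st(); knob()
"
```

```text
t 28.4 grasp [0.5207, -0.1227, 0.0632, 0.0623] F [-0.1, -0.7, 3.4] w 28.5 gf 82.4 j [-0.4, 0.37, 0.64, 1.93, -0.28, 0.93, 0.44]
cradle x,y,z-hinge [ -32.2 -136.    31.2] r 139.6 th 0.254 F cradle [-0.1 -0.7  3.4]
```

Request:
arm_command:
  plan:
    - {"dp":[-2.5,0,10],"spin":0}
    - {"dp":[-0.8,0,8],"spin":0}
    - {"dp":[0,0,4],"spin":0}
    - {"dp":[0,0,0],"spin":0}

```text
clock: 28.8
position: [0.5206, -0.1254, 0.1957]
ee_rot: [0.685, 0.729, -0.0, 0.001]
ft_force: [4.8, -6.3, -4.5]
grip_width: 0.34
grasp_force: 81.5
```

Request:
arm_command:
  plan:
    - {"dp":[0,0,3],"spin":0}
    - {"dp":[0,0,0],"spin":0}

```text
clock: 29.0
position: [0.5206, -0.1255, 0.193]
ee_rot: [0.685, 0.729, -0.0, 0.001]
ft_force: [5.0, -6.4, -4.9]
grip_width: 0.336
grasp_force: 81.5
```

```bash
python3 -c "
from h import *
st(); knob()
"
```

```text
t 29.0 grasp [0.5208, -0.1257, 0.038, 0.0627] F [5.0, -6.4, -4.9] w 28.5 gf 81.5 j [-0.38, 0.42, 0.62, 1.94, -0.31, 0.88, 0.47]
cradle x,y,z-hinge [ -32.3 -139.     6. ] r 139.2 th 0.072 F cradle [ 4.6 -6.7 -4.9]
```

Request:
arm_command:
  plan:
    - {"dp":[0,0,2],"spin":0}
    - {"dp":[0,0,0],"spin":0}

```text
clock: 29.2
position: [0.5207, -0.1257, 0.1924]
ee_rot: [0.685, 0.729, 0.0, 0.001]
ft_force: [-4.3, -4.8, 18.3]
grip_width: 0.332
grasp_force: 84.3
```

Request:
arm_command:
  plan:
    - {"dp":[0,0,1.5],"spin":0}
    - {"dp":[0,0,0],"spin":0}

```text
clock: 29.4
position: [0.5208, -0.1258, 0.1921]
ee_rot: [0.685, 0.729, 0.001, 0.0]
ft_force: [-11.5, -3.1, 36.9]
grip_width: 0.337
grasp_force: 86.8
```

Request:
arm_command:
  plan:
    - {"dp":[0,0,1],"spin":0}
    - {"dp":[0,0,0],"spin":0}

```text
clock: 29.6
position: [0.5209, -0.126, 0.1918]
ee_rot: [0.685, 0.729, 0.001, 0.0]
ft_force: [-16.3, -1.0, 48.1]
grip_width: 0.335
grasp_force: 88.5
```

Request:
arm_command:
  plan:
    - {"dp":[0,0,-3],"spin":0}
    - {"dp":[0,0,-8],"spin":0}
    - {"dp":[1,0,-10],"spin":0}
    - {"dp":[2,0,-10],"spin":0}
    - {"dp":[0,0,0],"spin":0}

```text
clock: 30.1
position: [0.5204, -0.122, 0.2204]
ee_rot: [0.684, 0.729, 0.0, 0.001]
ft_force: [1.9, -5.7, 3.4]
grip_width: 0.337
grasp_force: 82.2
```

```bash
python3 -c "
from h import *
st(); knob(); arc(2.93,1.57,11,side=1)
a=viewer.camera('wrist'); cv2.imwrite('pics/w15.png',a)
"
```

```text
t 30.1 grasp [0.5206, -0.1221, 0.0654, 0.0632] F [1.9, -5.7, 3.4] w 28.7 gf 82.2 j [-0.4, 0.37, 0.64, 1.92, -0.27, 0.93, 0.43]
cradle x,y,z-hinge [ -32.3 -135.4   33.4] r 139.5 th 0.271 F cradle [ 1.6 -5.8  3.4]
[{"dp":[5.1,0,-16.3],"spin":0},{"dp":[7.0,0,-15.5],"spin":0},{"dp":[8.9,0,-14.5],"spin":0},{"dp":[10.7,0,-13.4],"spin":0},{"dp":[12.2,0,-11.9],"spin":0}]
[{"dp":[13.5,0,-10.3],"spin":0},{"dp":[14.8,0,-8.6],"spin":0},{"dp":[15.7,0,-6.7],"spin":0},{"dp":[16.3,0,-4.7],"spin":0},{"dp":[16.9,0,-2.6],"spin":0}]
[{"dp":[17.0,0,-0.6],"spin":0}]
```

Request:
arm_command:
  plan:
    - {"dp":[5.1,0,-16.3],"spin":0}
    - {"dp":[7,0,-15.5],"spin":0}
    - {"dp":[8.9,0,-14.5],"spin":0}
    - {"dp":[10.7,0,-13.4],"spin":0}
    - {"dp":[12.2,0,-11.9],"spin":0}

```text
clock: 30.65
position: [0.5175, -0.0792, 0.292]
ee_rot: [0.685, 0.729, -0.0, 0.001]
ft_force: [3.8, -7.0, 1.6]
grip_width: 0.335
grasp_force: 82.3
```

Request:
arm_command:
  plan:
    - {"dp":[13.5,0,-10.3],"spin":0}
    - {"dp":[14.8,0,-8.6],"spin":0}
    - {"dp":[15.7,0,-6.7],"spin":0}
    - {"dp":[16.3,0,-4.7],"spin":0}

```text
clock: 31.05
position: [0.5138, -0.019, 0.3231]
ee_rot: [0.685, 0.728, 0.0, 0.001]
ft_force: [-3.1, -7.1, 13.3]
grip_width: 0.337
grasp_force: 83.8
```

```bash
python3 -c "
from h import *
st(); knob(); arc(1.68,.2,12,side=1)
"
```

```text
t 31.05 grasp [0.514, -0.0191, 0.1681, 0.0614] F [-3.1, -7.1, 13.3] w 28.7 gf 83.8 j [-0.63, 0.16, 0.64, 1.89, -0.11, 1.13, 0.11]
cradle x,y,z-hinge [-32.3 -32.3 136.1] r 139.9 th 1.367 F cradle [-3.5 -6.9 13.3]
[{"dp":[17.0,0,-0.3],"spin":0},{"dp":[16.9,0,1.8],"spin":0},{"dp":[16.6,0,3.8],"spin":0},{"dp":[16.0,0,5.9],"spin":0},{"dp":[15.1,0,7.7],"spin":0}]
[{"dp":[14.0,0,9.6],"spin":0},{"dp":[12.8,0,11.3],"spin":0},{"dp":[11.3,0,12.7],"spin":0},{"dp":[9.6,0,14.0],"spin":0},{"dp":[7.9,0,15.1],"spin":0}]
[{"dp":[5.9,0,15.9],"spin":0},{"dp":[3.9,0,16.6],"spin":0}]
```

Request:
arm_command:
  plan:
    - {"dp":[16.5,0,-4],"spin":0}
    - {"dp":[17,0,-1],"spin":0}
    - {"dp":[16.9,0,1.8],"spin":0}
    - {"dp":[16.6,0,3.8],"spin":0}
    - {"dp":[0,0,0],"spin":0}

```text
clock: 31.55
position: [0.5092, 0.0522, 0.3207]
ee_rot: [0.683, 0.73, 0.001, -0.001]
ft_force: [1.2, 5.5, 3.7]
grip_width: 0.331
grasp_force: 82.4
```

```bash
python3 -c "
from h import *
st(); knob()
"
```

```text
t 31.55 grasp [0.5093, 0.0525, 0.1657, 0.0673] F [1.2, 5.5, 3.7] w 28.1 gf 82.4 j [-0.72, 0.16, 0.58, 1.89, -0.1, 1.12, -0.03]
cradle x,y,z-hinge [-32.5  39.5 133.7] r 139.4 th 1.312 F cradle [1.6 5.5 3.7]
```

Request:
arm_command:
  plan:
    - {"dp":[16,0,5.9],"spin":0}
    - {"dp":[15.1,0,7.7],"spin":0}
    - {"dp":[14,0,9.6],"spin":0}
    - {"dp":[12.8,0,11.3],"spin":0}
    - {"dp":[11.3,0,12.7],"spin":0}

```text
clock: 32.05
position: [0.5049, 0.1198, 0.274]
ee_rot: [0.684, 0.73, 0.001, -0.001]
ft_force: [-0.1, 2.9, 6.1]
grip_width: 0.334
grasp_force: 82.6
```

Request:
arm_command:
  plan:
    - {"dp":[9.6,0,14],"spin":0}
    - {"dp":[7.9,0,15.1],"spin":0}
    - {"dp":[5.9,0,15.9],"spin":0}
    - {"dp":[0,0,0],"spin":0}

```text
clock: 32.45
position: [0.5033, 0.1438, 0.2274]
ee_rot: [0.683, 0.73, 0.001, -0.001]
ft_force: [4.0, 9.6, -2.0]
grip_width: 0.333
grasp_force: 81.6
```

```bash
python3 -c "
from h import *
st(); knob()
"
```

```text
t 32.45 grasp [0.5033, 0.1441, 0.0724, 0.0657] F [4.0, 9.6, -2.0] w 28.3 gf 81.6 j [-0.8, 0.31, 0.5, 1.94, -0.18, 0.93, -0.14]
cradle x,y,z-hinge [-32.6 131.3  40.4] r 137.4 th 0.327 F cradle [ 4.6  9.3 -2. ]
```

Request:
arm_command:
  plan:
    - {"dp":[3.9,0,14],"spin":0}
    - {"dp":[2,0,14],"spin":0}
    - {"dp":[0,0,10],"spin":0}
    - {"dp":[0,0,3],"spin":0}
    - {"dp":[0,0,0],"spin":0}

```text
clock: 32.95
position: [0.503, 0.1491, 0.1871]
ee_rot: [0.684, 0.73, 0.001, -0.001]
ft_force: [3.4, 9.2, -4.1]
grip_width: 0.339
grasp_force: 81.6
```

Request:
arm_command:
  plan:
    - {"dp":[0,0,2],"spin":0}
    - {"dp":[0,0,0],"spin":0}

```text
clock: 33.15
position: [0.503, 0.1491, 0.1854]
ee_rot: [0.684, 0.73, 0.001, -0.001]
ft_force: [2.3, 9.8, -3.3]
grip_width: 0.338
grasp_force: 81.7
```

Request:
arm_command:
  plan:
    - {"dp":[0,0,2],"spin":0}
    - {"dp":[0,0,0],"spin":0}

```text
clock: 33.35
position: [0.5032, 0.149, 0.1844]
ee_rot: [0.684, 0.73, 0.001, -0.001]
ft_force: [-3.3, 7.2, 11.9]
grip_width: 0.339
grasp_force: 83.7
```

Request:
arm_command:
  plan:
    - {"dp":[0,0,-1.5],"spin":0}
    - {"dp":[0,0,0],"spin":0}
    - {"dp":[0,0,0],"spin":0}
  grip: -0.1

```text
clock: 33.65
position: [0.5028, 0.1468, 0.1848]
ee_rot: [0.685, 0.729, -0.001, -0.0]
ft_force: [-0.2, 0.2, -0.9]
grip_width: 0.549
grasp_force: 0.0
```

Request:
arm_command:
  plan:
    - {"dp":[0,0,-20],"spin":0}
    - {"dp":[0,0,-35],"spin":0}
    - {"dp":[0,0,-40],"spin":0}
    - {"dp":[0,0,-40],"spin":0}
    - {"dp":[-30,7,-30],"spin":0}

```text
clock: 34.15
position: [0.5114, 0.1207, 0.3524]
ee_rot: [0.682, 0.731, 0.001, -0.0]
ft_force: [1.3, -0.0, -0.7]
grip_width: 0.548
grasp_force: 0.0
```

Request:
arm_command:
  plan:
    - {"dp":[-40,7,0],"spin":0}
    - {"dp":[-40,7,0],"spin":0}
    - {"dp":[-40,7,0],"spin":0}
    - {"dp":[-40,7,0],"spin":0}
    - {"dp":[-30,7,0],"spin":0}

```text
clock: 34.65
position: [0.5586, -0.0728, 0.3501]
ee_rot: [0.685, 0.728, -0.0, 0.0]
ft_force: [-0.5, 0.8, 0.0]
grip_width: 0.552
grasp_force: 0.0
```

Request:
arm_command:
  plan:
    - {"dp":[0,0,0],"spin":0}
    - {"dp":[0,0,0],"spin":0}

```text
clock: 34.85
position: [0.5586, -0.0704, 0.3498]
ee_rot: [0.685, 0.728, -0.0, -0.0]
ft_force: [-0.5, 0.4, -0.8]
grip_width: 0.553
grasp_force: 0.0
```

```bash
python3 -c "
from h import *
a=viewer.camera('wrist');st(); cv2.imwrite('pics/w16.png',a); cv2.imwrite('pics/w16b.png',cv2.resize(a,(800,600))); find('wrist','casting0')
for b in(-66,0,66): print(cw(b,-60))
"
```

```text
t 34.9 grasp [0.5585, -0.0692, 0.1949, 0.063] F [0.9, 0.2, -0.2] w 46.8 gf 0.0 j [-0.54, 0.27, 0.68, 1.73, -0.18, 1.21, 0.26]
casting0 wrist [([0.609, -0.035, 0.02], 0.89), ([0.291, -0.266, 0.04], 0.88), ([0.49, -0.04, 0.017], 0.82), ([0.552, -0.042, 0.017], 0.5)]
[ 0.48215327 -0.04897967]
[ 0.54801942 -0.04477831]
[ 0.61388556 -0.04057695]
```

View pics/w16b.png

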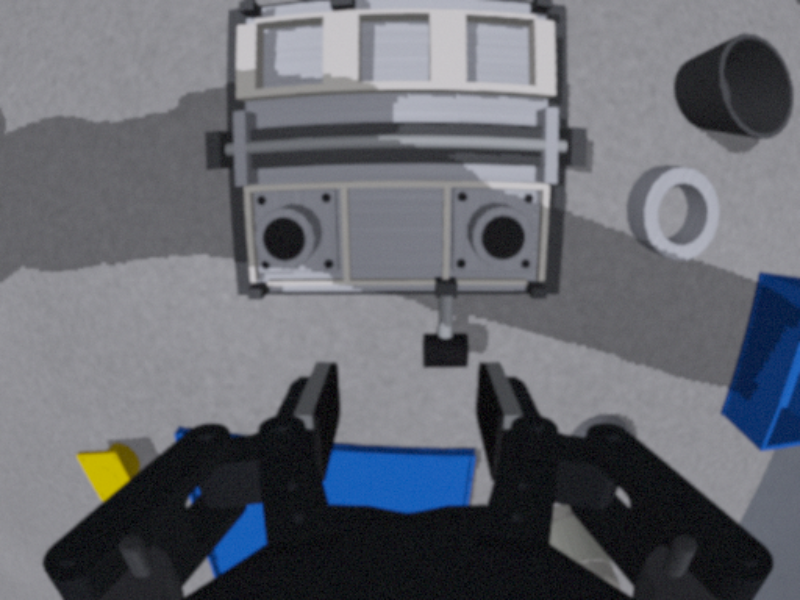

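```bash
python3 -c "
from h import *
for u,v in((285,240),(503,238)): print(ray('wrist',u*.64,v*.64,.0485))
for q in([(262,200),(326,197),(329,263),(265,264)],[(462,197),(528,198),(526,264),(462,263)]):
  P=np.array([ray('wrist',u*.64,v*.64,.0205)[:2] for u,v in q]); print(P.mean(0), [np.arctan2(*(P[b]-P[a])[::-1]) for a,b in((0,1),(3,2))])
c=ray('wrist',503*.64,238*.64,.0485)
s=go(c[0],c[1],.12,.0637); s=go(c[0],c[1],.045,.0637,.025,start=s)
"
```

```text
[ 0.48245361 -0.04591523  0.0485    ]
[ 0.61232889 -0.03668861  0.0485    ]
[ 0.48175008 -0.04497562] [np.float64(0.07505178380199404), np.float64(0.06782804839788151)]
[ 0.61267108 -0.03659148] [np.float64(0.0760257242375374), np.float64(0.057871809781378215)]
[{"dp":[9.5, 18.6, 25.0],"spin":0.0},{"dp":[9.4, 18.5, 25.0],"spin":0.0},{"dp":[9.5, 18.6, 25.0],"spin":0.001}]
[{"dp":[-0.0, -0.0, 25.0],"spin":-0.0},{"dp":[-0.0, -0.0, 25.0],"spin":-0.0},{"dp":[-0.0, -0.0, 25.0],"spin":-0.0}]
```

Request:
arm_command:
  plan:
    - {"dp":[9,18.6,25],"spin":0}
    - {"dp":[9,18.6,25],"spin":0}
    - {"dp":[9,18.6,25],"spin":0}
    - {"dp":[0,0,0],"spin":0}
    - {"dp":[0,0,0],"spin":0}
  grip: -0.45

```text
clock: 35.45
position: [0.6126, -0.0382, 0.2749]
ee_rot: [0.684, 0.73, -0.001, -0.0]
ft_force: [-0.1, -0.7, 0.8]
grip_width: 0.725
grasp_force: 0.0
```

```bash
python3 -c "
from h import *
a=viewer.camera('wrist');st(); cv2.imwrite('pics/w17.png',a)
print('pred',proj('wrist',[.6123,-.0367,.0485]))
g=cv2.cvtColor(a,cv2.COLOR_BGR2GRAY); m=(g<32).astype(np.uint8); n,l,s,c=cv2.connectedComponentsWithStats(m)
for i in range(1,n):
  if s[i][4]>150: print(s[i],c[i],ray('wrist',*c[i],.0485)[:2])
x,y=.6123,-.0372; go(x,y,.0435,.0637,.025)
"
```

```text
t 35.5 grasp [0.6126, -0.039, 0.121, 0.0636] F [-0.1, -0.1, 0.5] w 61.6 gf 0.0 j [-0.5, 0.46, 0.63, 1.67, -0.3, 1.1, 0.28]
pred [261.77139553 206.22366366]
[435  92  46  19 223] [458.49775785 100.57399103] [0.75541794 0.05500846]
[245 193  35  33 860] [262.23604651 209.06860465] [ 0.61276088 -0.03879437]
[ 473  219   39   77 1244] [494.45900322 257.56993569] [ 0.8441655  -0.07943217]
[   19   235   484   149 32539] [262.29798088 333.78204616] [ 0.62060866 -0.15747578]
[209 275  34  24 588] [226.1122449 287.0255102] [ 0.58842172 -0.10721424]
[{"dp":[0.4, -0.1, 19.4],"spin":-0.0},{"dp":[0.5, -0.0, 19.4],"spin":-0.0},{"dp":[0.4, -0.1, 19.3],"spin":-0.0},{"dp":[0.5, -0.0, 19.4],"spin":-0.0}]
```

Request:
arm_command:
  plan:
    - {"dp":[0,0,25],"spin":0}
    - {"dp":[0,0,25],"spin":0}
    - {"dp":[0,0,20],"spin":0}
    - {"dp":[0,0,7],"spin":0}
    - {"dp":[0,0,0],"spin":0}

```text
clock: 36.0
position: [0.6126, -0.0394, 0.1989]
ee_rot: [0.685, 0.729, 0.0, -0.0]
ft_force: [-0.1, -0.6, 0.1]
grip_width: 0.72
grasp_force: 0.0
```

Request:
arm_command:
  plan:
    - {"dp":[0,0,0],"spin":0}
    - {"dp":[0,0,0],"spin":0}
    - {"dp":[0,0,0],"spin":0}
    - {"dp":[0,0,0],"spin":0}
  grip: 1
  newtons: 50

```text
clock: 36.4
position: [0.6133, -0.0394, 0.2003]
ee_rot: [0.685, 0.729, 0.001, 0.001]
ft_force: [-2.5, 0.2, 6.8]
grip_width: 0.423
grasp_force: 49.3
```

```bash
cat >> h.py <<'E'
RM=np.array([.4624,.3209,-.085])
def rw(x,y):  # rail-mouth frame mm -> world
    a=RM[2]; return RM[:2]+np.array([[np.cos(a),-np.sin(a)],[np.sin(a),np.cos(a)]])@[x/1000,y/1000]
E
python3 -c "
from h import *
st(); g=now(); s=[*g[:2],.17,g[3]]
x,y=rw(-50,0); s=go(x,y,.17,-.085,start=s); print(x,y)
"
```

```text
t 36.4 grasp [0.6136, -0.0393, 0.0453, 0.0629] F [-2.5, 0.2, 6.8] w 35.9 gf 49.3 j [-0.46, 0.56, 0.58, 1.72, -0.36, 0.97, 0.32]
[{"dp":[34.2, -16.2, 0.0],"spin":0.013},{"dp":[34.0, -16.6, 0.0],"spin":0.013},{"dp":[33.8, -17.0, 0.0],"spin":0.014},{"dp":[33.5, -17.5, 0.0],"spin":0.013},{"dp":[33.3, -17.9, 0.0],"spin":0.014}]
[{"dp":[33.1, -18.4, 0.0],"spin":0.013},{"dp":[32.8, -18.9, 0.0],"spin":0.014},{"dp":[32.5, -19.3, 0.0],"spin":0.013},{"dp":[32.3, -19.7, 0.0],"spin":0.014},{"dp":[32.0, -20.2, 0.0],"spin":0.013}]
[{"dp":[31.8, -20.6, 0.0],"spin":0.014}]
0.41258051627488546 0.3251448841401208
```

Request:
arm_command:
  plan:
    - {"dp":[0,0,-15],"spin":0}
    - {"dp":[0,0,-35],"spin":0}
    - {"dp":[0,0,-40],"spin":0}
    - {"dp":[0,0,-35],"spin":0}
    - {"dp":[34.2,-16.2,0],"spin":0.013}

```text
clock: 36.9
position: [0.5963, -0.0111, 0.3304]
ee_rot: [0.692, 0.722, 0.003, 0.004]
ft_force: [-0.1, 0.2, -2.3]
grip_width: 0.424
grasp_force: 50.5
```

Request:
arm_command:
  plan:
    - {"dp":[34,-16.6,0],"spin":0.013}
    - {"dp":[33.8,-17,0],"spin":0.014}
    - {"dp":[33.5,-17.5,0],"spin":0.013}
    - {"dp":[33.3,-17.9,0],"spin":0.014}
    - {"dp":[33.1,-18.4,0],"spin":0.013}

```text
clock: 37.4
position: [0.5024, 0.1605, 0.3249]
ee_rot: [0.713, 0.701, 0.001, 0.0]
ft_force: [1.1, 1.5, -1.4]
grip_width: 0.429
grasp_force: 50.5
```

Request:
arm_command:
  plan:
    - {"dp":[32.8,-18.9,0],"spin":0.014}
    - {"dp":[32.5,-19.3,0],"spin":0.013}
    - {"dp":[32.3,-19.7,0],"spin":0.014}
    - {"dp":[32,-20.2,0],"spin":0.013}
    - {"dp":[31.8,-20.6,0],"spin":0.014}

```text
clock: 37.9
position: [0.411, 0.3261, 0.325]
ee_rot: [0.737, 0.676, 0.001, -0.0]
ft_force: [1.2, 0.7, -1.7]
grip_width: 0.431
grasp_force: 50.5
```

Request:
arm_command:
  plan:
    - {"dp":[0,0,0],"spin":0}
    - {"dp":[0,0,0],"spin":0}

```text
clock: 38.1
position: [0.4115, 0.3256, 0.3245]
ee_rot: [0.736, 0.677, 0.001, 0.0]
ft_force: [0.7, -0.4, -1.3]
grip_width: 0.428
grasp_force: 50.5
```

```bash
python3 -c "
from h import *
a=viewer.camera('wrist');st(); cv2.imwrite('pics/w18.png',a)
# project rail model for checking by edges
g=cv2.cvtColor(a,cv2.COLOR_BGR2GRAY)
# lip edges: intensity profile across channel at x=40,80,120 mm inside the mouth, height lip top
for X in (15,40,70,100,-75):
  prof=[]
  for Y in range(-48,49,2):
    u,v=proj('wrist',[*rw(X,Y),.018 if X>0 else .004]); prof.append(int(g[int(round(v)),int(round(u))]) if 0<=u<511.5 and 0<=v<383.5 else -1)
  print(X,prof)
x,y=rw(-50,0); go(x,y,.045,-.085,.03)
"
```

```text
t 38.15 grasp [0.4123, 0.3247, 0.1693, -0.0854] F [-0.1, -0.4, -0.6] w 36.6 gf 50.5 j [-1.17, 0.18, 0.46, 1.85, -0.09, 1.13, -0.76]
15 [132, 134, 129, 123, 81, 66, 69, 66, 69, 61, 45, 46, 43, 99, 111, 108, 110, 110, 107, 110, 109, 111, 108, 106, 110, 111, 110, 110, 112, 107, 107, 112, 110, 111, 109, 90, 52, 69, 67, 70, 69, 71, 69, 70, 60, 112, 133, 134, 135]
40 [126, 126, 131, 121, 86, 76, 76, 72, 66, 64, 46, 51, 54, 102, 111, 111, 110, 112, 108, 112, 111, 110, 111, 110, 111, 112, 108, 112, 111, 109, 109, 112, 108, 107, 108, 74, 53, 66, 69, 72, 70, 72, 71, 69, 52, 110, 137, 134, 132]
70 [129, 129, 132, 117, 68, 46, 50, 45, 42, 47, 47, 41, 45, 99, 117, 112, 109, 111, 112, 115, 112, 114, 113, 112, 117, 112, 112, 114, 112, 117, 111, 116, 112, 113, 111, 76, 63, 70, 68, 68, 68, 67, 67, 62, 74, 129, 129, 128, 130]
100 [134, 134, 133, 102, 48, 46, 40, 43, 43, 50, 49, 45, 68, 101, 116, 119, 114, 112, 114, 112, 111, 113, 112, 115, 117, 116, 113, 115, 114, 114, 115, 113, 117, 116, 110, 74, 46, 42, 41, 66, 68, 66, 71, 60, 88, 134, 133, 132, 137]
-75 [80, 84, 84, 111, 134, 158, 159, 161, 160, 158, 160, 161, 158, 158, 160, 161, 153, 140, 96, 95, 154, 160, 157, 158, 162, 158, 162, 160, 160, 159, 159, 161, 162, 163, 160, 161, 161, 162, 161, 160, 165, 162, 161, 162, 141, 134, 136, 133, 130]
[{"dp":[0.1, 0.1, 24.9],"spin":-0.0},{"dp":[0.1, 0.0, 24.9],"spin":-0.0},{"dp":[0.1, 0.1, 24.8],"spin":-0.0},{"dp":[0.1, 0.0, 24.9],"spin":-0.0},{"dp":[0.1, 0.1, 24.8],"spin":-0.0}]
```

Request:
arm_command:
  plan:
    - {"dp":[-1,0,30],"spin":0}
    - {"dp":[0,0,35],"spin":0}
    - {"dp":[0,0,35],"spin":0}
    - {"dp":[0,0,24],"spin":0}
    - {"dp":[0,0,0],"spin":0}

```text
clock: 38.65
position: [0.4115, 0.3221, 0.1971]
ee_rot: [0.737, 0.676, -0.003, 0.001]
ft_force: [0.2, -0.3, -1.0]
grip_width: 0.428
grasp_force: 50.5
```

Request:
arm_command:
  plan:
    - {"dp":[0,0,4],"spin":0}
    - {"dp":[0,0,3],"spin":0}
    - {"dp":[0,0,0],"spin":0}

```text
clock: 38.95
position: [0.4121, 0.3243, 0.1934]
ee_rot: [0.737, 0.676, 0.001, -0.0]
ft_force: [-0.5, -0.2, -1.7]
grip_width: 0.428
grasp_force: 50.5
```

```bash
python3 -c "
from h import *
a=viewer.camera('wrist');st(); cv2.imwrite('pics/w19.png',a)
g=cv2.cvtColor(a,cv2.COLOR_BGR2GRAY); m=(g<32).astype(np.uint8); n,l,s,c=cv2.connectedComponentsWithStats(m)
for i in range(1,n):
  if s[i][4]>300: print(s[i],c[i],ray('wrist',*c[i],.0415)[:2])
"
```

```text
t 39.0 grasp [0.4121, 0.3246, 0.0384, -0.0852] F [-0.1, -0.5, -0.8] w 36.2 gf 50.5 j [-1.13, 0.36, 0.43, 1.96, -0.2, 0.86, -0.68]
[   36   232   452   152 34455] [264.47859527 332.49061094] [0.40975554 0.2811577 ]
[ 234  240   54   45 1922] [260.67950052 261.98543184] [0.41160813 0.32668722]
```

Request:
arm_command:
  plan:
    - {"dp":[-1,0,1],"spin":0}
    - {"dp":[0,0,0],"spin":0}

```text
clock: 39.2
position: [0.4117, 0.3233, 0.1919]
ee_rot: [0.737, 0.676, 0.0, -0.0]
ft_force: [0.0, -0.6, 0.7]
grip_width: 0.425
grasp_force: 50.7
```

Request:
arm_command:
  plan:
    - {"dp":[0,0,1],"spin":0}
    - {"dp":[0,0,0],"spin":0}

```text
clock: 39.4
position: [0.4118, 0.3233, 0.1918]
ee_rot: [0.737, 0.676, 0.0, -0.0]
ft_force: [-5.4, -4.5, 16.6]
grip_width: 0.424
grasp_force: 52.5
```

Request:
arm_command:
  plan:
    - {"dp":[0,0,0.7],"spin":0}
    - {"dp":[0,0,0],"spin":0}

```text
clock: 39.6
position: [0.4119, 0.3232, 0.1917]
ee_rot: [0.737, 0.676, 0.0, -0.001]
ft_force: [-9.2, -7.2, 25.9]
grip_width: 0.425
grasp_force: 53.5
```

Request:
arm_command:
  plan:
    - {"dp":[0,0,-1.6],"spin":0}
    - {"dp":[0,8,0],"spin":0}
    - {"dp":[0,8,0],"spin":0}
    - {"dp":[0,8,0],"spin":0}
    - {"dp":[0,0,0],"spin":0}

```text
clock: 40.1
position: [0.4368, 0.3214, 0.1918]
ee_rot: [0.737, 0.676, 0.001, 0.0]
ft_force: [2.7, 0.0, 3.3]
grip_width: 0.423
grasp_force: 51.0
```

Request:
arm_command:
  plan:
    - {"dp":[0,7,0],"spin":0}
    - {"dp":[0,7,0],"spin":0}
    - {"dp":[0,0,0],"spin":0}

```text
clock: 40.4
position: [0.45, 0.3204, 0.1918]
ee_rot: [0.736, 0.676, 0.001, -0.0]
ft_force: [-0.9, 0.3, 5.7]
grip_width: 0.425
grasp_force: 51.1
```

```bash
cat >> h.py <<'E'
def rl():
    g=now(); a=RM[2]; M=np.array([[np.cos(a),np.sin(a)],[-np.sin(a),np.cos(a)]]); F=np.array(manip.get_obs()["ft_force"])
    print("rail-mouth mm",np.round(M@(np.array(g[:2])-RM[:2])*1000,1),"z",round(g[2]*1000,1),"psi",round(g[3],4),"F rail",np.round([*(M@F[:2]),F[2]],1))
E
python3 -c "
from h import *
rl()"
```

```text
rail-mouth mm [-12.2  -1.3] z 36.8 psi -0.0849 F rail [-0.9  0.2  5.7]
```

Request:
arm_command:
  plan:
    - {"dp":[0,10,0],"spin":0}
    - {"dp":[0,10,0],"spin":0}
    - {"dp":[0,10,0],"spin":0}
    - {"dp":[0,0,0],"spin":0}

```text
clock: 40.8
position: [0.4804, 0.3177, 0.1918]
ee_rot: [0.737, 0.676, 0.001, 0.0]
ft_force: [2.7, -0.5, 4.6]
grip_width: 0.426
grasp_force: 51.0
```

Request:
arm_command:
  plan:
    - {"dp":[0,12,0],"spin":0}
    - {"dp":[0,12,0],"spin":0}
    - {"dp":[0,12,0],"spin":0}
    - {"dp":[0,0,0],"spin":0}

```text
clock: 41.2
position: [0.5163, 0.3145, 0.1919]
ee_rot: [0.737, 0.676, 0.001, 0.0]
ft_force: [2.4, 0.3, 5.9]
grip_width: 0.429
grasp_force: 51.1
```

```bash
python3 -c "
from h import *
rl()"
```

```text
rail-mouth mm [54.5 -1.6] z 36.9 psi -0.0855 F rail [2.3 0.5 5.9]
```

Request:
arm_command:
  plan:
    - {"dp":[0,12,0],"spin":0}
    - {"dp":[0,12,0],"spin":0}
    - {"dp":[0,12,0],"spin":0}
    - {"dp":[0,12,0],"spin":0}
    - {"dp":[0,7,0],"spin":0}

```text
clock: 41.7
position: [0.5699, 0.3104, 0.1919]
ee_rot: [0.736, 0.677, -0.0, -0.001]
ft_force: [-8.7, 0.4, 14.1]
grip_width: 0.424
grasp_force: 51.7
```

Request:
arm_command:
  plan:
    - {"dp":[0,0,0],"spin":0}
    - {"dp":[0,0,0],"spin":0}
    - {"dp":[0,0,0],"spin":0}
  grip: -0.45

```text
clock: 42.0
position: [0.5695, 0.3097, 0.1908]
ee_rot: [0.736, 0.676, -0.0, -0.0]
ft_force: [-0.0, 0.1, -0.9]
grip_width: 0.724
grasp_force: 0.0
```

Request:
arm_command:
  plan:
    - {"dp":[0,0,-15],"spin":0}
    - {"dp":[0,0,-35],"spin":0}
    - {"dp":[0,0,-40],"spin":0}
    - {"dp":[0,0,-40],"spin":0}
    - {"dp":[0,0,0],"spin":0}

```text
clock: 42.5
position: [0.5713, 0.3099, 0.3287]
ee_rot: [0.737, 0.676, 0.005, 0.001]
ft_force: [0.6, -0.2, -0.1]
grip_width: 0.729
grasp_force: 0.0
```

```bash
python3 -c "
from h import *
a=viewer.camera('wrist');rl(); st(); cv2.imwrite('pics/w20.png',a); find('wrist','casting0')
print(rw(110,0), proj('wrist',[*rw(110,0),.040]))
g=cv2.cvtColor(a,cv2.COLOR_BGR2GRAY); m=(g<32).astype(np.uint8); n,l,s,c=cv2.connectedComponentsWithStats(m)
for i in range(1,n):
  if s[i][4]>200: print(s[i],c[i],ray('wrist',*c[i],.040)[:2])
x,y=.4826,-.0480; s=go(x,y,.18,.0637)
"
```

```text
rail-mouth mm [109.5  -1.2] z 170.6 psi -0.0851 F rail [-1.   0.8 -0.3]
t 42.55 grasp [0.5714, 0.3104, 0.1706, -0.0851] F [-0.9, 0.9, -0.3] w 61.7 gf 0.0 j [-0.92, 0.46, 0.48, 1.52, -0.22, 1.21, -0.5]
casting0 wrist [([0.572, 0.316, 0.037], 0.6)]
[0.57200286 0.31156125] [263.08397652 185.3908622 ]
[   18   236   485   148 34998] [261.89570833 333.48034173] [0.55641111 0.13801432]
[{"dp":[-36.4, -5.7, -1.2],"spin":-0.015},{"dp":[-36.3, -6.3, -1.2],"spin":-0.015},{"dp":[-36.2, -6.8, -1.2],"spin":-0.015},{"dp":[-36.1, -7.3, -1.2],"spin":-0.015},{"dp":[-36.0, -7.9, -1.2],"spin":-0.015}]
[{"dp":[-35.9, -8.4, -1.2],"spin":-0.015},{"dp":[-35.8, -9.0, -1.1],"spin":-0.015},{"dp":[-35.6, -9.5, -1.2],"spin":-0.015},{"dp":[-35.5, -10.0, -1.1],"spin":-0.014},{"dp":[-35.4, -10.5, -1.2],"spin":-0.015}]
```

Casting 1 is in the rail at about x = 110 mm from the mouth. Next, the second casting.

Request:
arm_command:
  plan:
    - {"dp":[-36.4,-5.7,-1],"spin":-0.015}
    - {"dp":[-36.3,-6.3,-1],"spin":-0.015}
    - {"dp":[-36.2,-6.8,-1],"spin":-0.015}
    - {"dp":[-36.1,-7.3,-1],"spin":-0.015}
    - {"dp":[-36,-7.9,-1],"spin":-0.015}

```text
clock: 43.1
position: [0.525, 0.1294, 0.3254]
ee_rot: [0.71, 0.704, -0.001, -0.0]
ft_force: [-0.4, -0.6, -0.4]
grip_width: 0.725
grasp_force: 0.0
```

Request:
arm_command:
  plan:
    - {"dp":[-35.9,-8.4,0],"spin":-0.015}
    - {"dp":[-35.8,-9,0],"spin":-0.015}
    - {"dp":[-35.6,-9.5,0],"spin":-0.015}
    - {"dp":[-35.5,-10,0],"spin":-0.014}
    - {"dp":[-35.4,-10.5,0],"spin":-0.015}

```text
clock: 43.6
position: [0.4811, -0.0496, 0.3255]
ee_rot: [0.684, 0.73, -0.001, -0.001]
ft_force: [1.1, -0.0, -0.3]
grip_width: 0.725
grasp_force: 0.0
```

Request:
arm_command:
  plan:
    - {"dp":[0,0,30],"spin":0}
    - {"dp":[0,0,25],"spin":0}
    - {"dp":[0,0,0],"spin":0}
    - {"dp":[0,0,0],"spin":0}

```text
clock: 44.0
position: [0.4819, -0.0482, 0.2712]
ee_rot: [0.684, 0.729, -0.001, -0.0]
ft_force: [-0.6, -0.2, 0.1]
grip_width: 0.725
grasp_force: 0.0
```

```bash
python3 -c "
from h import *
a=viewer.camera('wrist');st(); cv2.imwrite('pics/w21.png',a); find('wrist','casting0')
print('pred',proj('wrist',[.4826,-.048,.0485]))
g=cv2.cvtColor(a,cv2.COLOR_BGR2GRAY); m=(g<32).astype(np.uint8); n,l,s,c=cv2.connectedComponentsWithStats(m)
for i in range(1,n):
  if s[i][4]>150: print(s[i],c[i],ray('wrist',*c[i],.0485)[:2])
"
```

```text
t 44.05 grasp [0.4824, -0.0482, 0.1169, 0.0643] F [0.3, -0.8, 0.6] w 61.8 gf 0.0 j [-0.61, 0.16, 0.67, 2.01, -0.12, 1.01, 0.18]
casting0 wrist [([0.482, -0.039, 0.027], 0.96), ([0.532, 0.066, 0.01], 0.64), ([0.556, -0.038, 0.015], 0.6)]
pred [261.80002574 211.0472092 ]
[244 192  36  34 932] [261.26072961 208.58369099] [ 0.48211285 -0.0462175 ]
[   19   235   484   149 33233] [262.43348479 333.25826738] [ 0.49066064 -0.16225833]
```

Request:
arm_command:
  plan:
    - {"dp":[1.5,0,25],"spin":0}
    - {"dp":[0,0,25],"spin":0}
    - {"dp":[0,0,17],"spin":0}
    - {"dp":[0,0,6],"spin":0}
    - {"dp":[0,0,0],"spin":0}

```text
clock: 44.6
position: [0.4823, -0.0467, 0.1986]
ee_rot: [0.684, 0.729, -0.0, -0.0]
ft_force: [-0.1, -0.4, -0.0]
grip_width: 0.723
grasp_force: 0.0
```

Request:
arm_command:
  plan:
    - {"dp":[0,0,0],"spin":0}
    - {"dp":[0,0,0],"spin":0}
    - {"dp":[0,0,0],"spin":0}
    - {"dp":[0,0,0],"spin":0}
  grip: 1

```text
clock: 45.0
position: [0.4827, -0.0468, 0.1996]
ee_rot: [0.684, 0.729, 0.001, 0.0]
ft_force: [-2.7, 0.3, 6.6]
grip_width: 0.428
grasp_force: 49.1
```

```bash
python3 -c "
from h import *
st(); g=now(); s=[*g[:2],.17,g[3]]
x,y=rw(-50,-1.5); s=go(x,y,.17,-.085,start=s)
"
```

```text
t 45.0 grasp [0.483, -0.0467, 0.0446, 0.064] F [-2.7, 0.3, 6.6] w 36.3 gf 49.1 j [-0.56, 0.29, 0.63, 2.06, -0.23, 0.85, 0.27]
[{"dp":[37.4, -4.7, 0.0],"spin":0.015},{"dp":[37.3, -5.2, 0.0],"spin":0.015},{"dp":[37.3, -5.8, 0.0],"spin":0.015},{"dp":[37.2, -6.3, 0.0],"spin":0.015},{"dp":[37.1, -6.9, 0.0],"spin":0.015}]
[{"dp":[36.9, -7.5, 0.0],"spin":0.015},{"dp":[36.8, -8.0, 0.0],"spin":0.015},{"dp":[36.7, -8.6, 0.0],"spin":0.015},{"dp":[36.6, -9.1, 0.0],"spin":0.015},{"dp":[36.5, -9.6, 0.0],"spin":0.014}]
```

Request:
arm_command:
  plan:
    - {"dp":[0,0,-15],"spin":0}
    - {"dp":[0,0,-35],"spin":0}
    - {"dp":[0,0,-40],"spin":0}
    - {"dp":[0,0,-35],"spin":0}
    - {"dp":[0,0,0],"spin":0}

```text
clock: 45.5
position: [0.4835, -0.0473, 0.3283]
ee_rot: [0.684, 0.729, 0.004, 0.002]
ft_force: [0.3, -0.5, -1.5]
grip_width: 0.425
grasp_force: 50.4
```

Request:
arm_command:
  plan:
    - {"dp":[37.4,-4.7,0],"spin":0.015}
    - {"dp":[37.3,-5.2,0],"spin":0.015}
    - {"dp":[37.3,-5.8,0],"spin":0.015}
    - {"dp":[37.2,-6.3,0],"spin":0.015}
    - {"dp":[37.1,-6.9,0],"spin":0.015}

```text
clock: 46.0
position: [0.4462, 0.1397, 0.3233]
ee_rot: [0.711, 0.703, 0.0, -0.0]
ft_force: [0.8, 1.0, -0.7]
grip_width: 0.426
grasp_force: 50.4
```

Request:
arm_command:
  plan:
    - {"dp":[36.9,-7.5,0],"spin":0.015}
    - {"dp":[36.8,-8,0],"spin":0.015}
    - {"dp":[36.7,-8.6,0],"spin":0.015}
    - {"dp":[36.6,-9.1,0],"spin":0.015}
    - {"dp":[36.5,-9.6,0],"spin":0.014}

```text
clock: 46.5
position: [0.411, 0.3249, 0.3232]
ee_rot: [0.737, 0.676, 0.0, -0.0]
ft_force: [1.3, -0.2, -0.1]
grip_width: 0.425
grasp_force: 50.4
```

Request:
arm_command:
  plan:
    - {"dp":[0,0,35],"spin":0}
    - {"dp":[0,0,35],"spin":0}
    - {"dp":[0,0,30],"spin":0}
    - {"dp":[0,0,0],"spin":0}
    - {"dp":[0,0,0],"spin":0}

```text
clock: 47.0
position: [0.4118, 0.3235, 0.2238]
ee_rot: [0.737, 0.676, -0.0, 0.0]
ft_force: [0.7, -0.1, -1.1]
grip_width: 0.423
grasp_force: 50.5
```

```bash
python3 -c "
from h import *
rl(); st()"
```

```text
rail-mouth mm [-50.7  -1.8] z 68.8 psi -0.0853 F rail [ 0.7 -0.1 -1.1]
t 47.0 grasp [0.4118, 0.3234, 0.0688, -0.0853] F [0.7, -0.1, -1.1] w 36.0 gf 50.5 j [-1.05, 0.3, 0.33, 1.94, -0.12, 0.92, -0.74]
```

Request:
arm_command:
  plan:
    - {"dp":[0,0,15],"spin":0}
    - {"dp":[0,0,10],"spin":0}
    - {"dp":[0,0,5],"spin":0}
    - {"dp":[0,0,0],"spin":0}

```text
clock: 47.4
position: [0.4116, 0.3236, 0.1935]
ee_rot: [0.737, 0.676, -0.0, -0.0]
ft_force: [-0.4, 0.2, -1.0]
grip_width: 0.427
grasp_force: 50.5
```

Request:
arm_command:
  plan:
    - {"dp":[0,0,1.5],"spin":0}
    - {"dp":[0,0,0],"spin":0}

```text
clock: 47.6
position: [0.4118, 0.3237, 0.1923]
ee_rot: [0.737, 0.676, 0.0, -0.0]
ft_force: [-0.2, 0.4, -0.6]
grip_width: 0.426
grasp_force: 50.5
```

Request:
arm_command:
  plan:
    - {"dp":[0,0,1],"spin":0}
    - {"dp":[0,0,0],"spin":0}

```text
clock: 47.8
position: [0.4118, 0.3237, 0.1913]
ee_rot: [0.737, 0.676, 0.0, -0.0]
ft_force: [-0.7, -0.9, 3.2]
grip_width: 0.424
grasp_force: 50.8
```

Request:
arm_command:
  plan:
    - {"dp":[0,8,0],"spin":0}
    - {"dp":[0,8,0],"spin":0}
    - {"dp":[0,8,0],"spin":0}
    - {"dp":[0,7,0],"spin":0}
    - {"dp":[0,0,0],"spin":0}

```text
clock: 48.3
position: [0.4436, 0.3215, 0.1913]
ee_rot: [0.737, 0.676, 0.001, -0.0]
ft_force: [2.1, 3.6, 1.5]
grip_width: 0.427
grasp_force: 50.7
```

Request:
arm_command:
  plan:
    - {"dp":[0,8,0],"spin":0}
    - {"dp":[0,10,0],"spin":0}
    - {"dp":[0,10,0],"spin":0}
    - {"dp":[0,0,0],"spin":0}

```text
clock: 48.7
position: [0.4714, 0.3191, 0.1913]
ee_rot: [0.737, 0.676, 0.001, 0.0]
ft_force: [3.0, 3.6, 2.3]
grip_width: 0.429
grasp_force: 50.8
```

```bash
python3 -c "
from h import *
rl(); st()"
```

```text
rail-mouth mm [ 9.4 -0.8] z 36.3 psi -0.0853 F rail [2.7 3.9 2.3]
t 48.7 grasp [0.4717, 0.3193, 0.0363, -0.0853] F [3.0, 3.6, 2.3] w 36.5 gf 50.8 j [-0.95, 0.44, 0.33, 1.84, -0.18, 0.89, -0.62]
```

Request:
arm_command:
  plan:
    - {"dp":[0,10,0],"spin":0}
    - {"dp":[0,10,0],"spin":0}
    - {"dp":[0,10,0],"spin":0}
    - {"dp":[0,6,0],"spin":0}
    - {"dp":[0,0,0],"spin":0}

```text
clock: 49.2
position: [0.5067, 0.3156, 0.1913]
ee_rot: [0.737, 0.676, 0.0, -0.0]
ft_force: [-0.7, 0.8, 7.1]
grip_width: 0.427
grasp_force: 51.2
```

Request:
arm_command:
  plan:
    - {"dp":[0,0,0],"spin":0}
    - {"dp":[0,0,0],"spin":0}
    - {"dp":[0,0,0],"spin":0}
  grip: -0.15

```text
clock: 49.5
position: [0.5061, 0.3152, 0.1904]
ee_rot: [0.737, 0.676, -0.0, 0.0]
ft_force: [0.6, 0.1, -0.3]
grip_width: 0.577
grasp_force: 0.0
```

Request:
arm_command:
  plan:
    - {"dp":[0,0,-15],"spin":0}
    - {"dp":[0,0,-35],"spin":0}
    - {"dp":[0,0,-40],"spin":0}
    - {"dp":[-30,0,-40],"spin":0}
    - {"dp":[-40,0,0],"spin":0}

```text
clock: 50.0
position: [0.5014, 0.2469, 0.3273]
ee_rot: [0.736, 0.677, 0.005, 0.0]
ft_force: [1.3, -1.3, -0.7]
grip_width: 0.575
grasp_force: 0.0
```

Request:
arm_command:
  plan:
    - {"dp":[0,0,0],"spin":0}
    - {"dp":[0,0,0],"spin":0}

```text
clock: 50.2
position: [0.5004, 0.2449, 0.3219]
ee_rot: [0.737, 0.676, 0.001, -0.0]
ft_force: [0.0, 0.7, 0.1]
grip_width: 0.574
grasp_force: 0.0
```

```bash
python3 -c "
from h import *
a=viewer.camera('wrist');rl(); st(); cv2.imwrite('pics/w22.png',a)
W=[]
al=RM[2]; M=np.array([[np.cos(al),np.sin(al)],[-np.sin(al),np.cos(al)]])
print('pred',[proj('wrist',[*rw(x,0),.04]) for x in (45,110)])
g=cv2.cvtColor(a,cv2.COLOR_BGR2GRAY)
for t in (32,40):
  m=(g<t).astype(np.uint8); n,l,s,c=cv2.connectedComponentsWithStats(m)
  for i in range(1,n):
    if 200<s[i][4]<3000: print(s[i],c[i],np.round(M@(ray('wrist',*c[i],.040)[:2]-RM[:2])*1000,1))
find('wrist','casting0','rail','load_leaf','cover_leaf','load_knob')
viewer.camera('top'); find('top','casting0','load_leaf','cover_leaf')
"
```

```text
rail-mouth mm [ 44.  -71.2] z 166.4 psi -0.085 F rail [-0.3  0.2 -0.2]
t 50.25 grasp [0.5002, 0.2462, 0.1664, -0.085] F [-0.3, 0.2, -0.2] w 49.1 gf 0.0 j [-0.89, 0.25, 0.4, 1.77, -0.11, 1.14, -0.53]
pred [array([262.8225284 , 104.91219942]), array([339.63874117, 106.86427436])]
[453 257  51  41 652] [477.41871166 272.33588957] [ 311.8 -179.9]
[257 260  30  25 548] [271.05474453 272.0419708 ] [  53.3 -157.6]
[247  92  28  28 433] [261.19399538 106.32332564] [43.7 -1.2]
[323  93  27  28 532] [335.68421053 106.32518797] [106.5   0.3]
[ 452  256   52   55 1386] [472.86435786 278.37878788] [ 307.  -188.2]
[257 260  34  26 607] [271.23228995 272.43657331] [  53.5 -158. ]
[475 279  37  41 538] [491.15427509 299.60223048] [ 362.6 -232. ]
[491 353  21  31 331] [503.3021148  372.76132931] [ 524.6 -452.1]
casting0 wrist [([0.567, 0.317, 0.04], 0.96), ([0.509, 0.32, 0.039], 0.72)]
rail wrist [([0.489, 0.321, 0.003], 0.93)]
load_leaf wrist [([0.502, 0.098, 0.022], 0.88)]
cover_leaf wrist [([0.636, -0.006, 0.016], 0.63), ([0.505, 0.099, 0.02], 0.38)]
load_knob wrist [([0.5, 0.103, 0.019], 0.88), ([0.408, 0.433, 0.016], 0.56), ([0.507, 0.321, 0.036], 0.44), ([0.767, 0.018, 0.01], 0.42)]
casting0 top [([0.27, -0.43, 0.039], 0.67), ([0.29, -0.274, 0.036], 0.64), ([0.598, -0.519, 0.037], 0.51), ([0.698, -0.431, 0.037], 0.47)]
load_leaf top [([0.534, 0.078, 0.011], 0.84)]
cover_leaf top [([0.554, -0.041, 0.013], 0.61), ([0.614, 0.289, 0.008], 0.32), ([0.71, -0.304, 0.108], 0.16)]
```

```bash
python3 -c "
from h import *
print(manip.hand_in())"
```

```text
the job is handed in; nothing more can be done
None
```

I handed the job in at about 50 s. Both castings were turned over in the cradle and now sit boss up in the rail, about 6 mm short of and 57 mm past its origin, and both leaves lie open. No verdict came back.

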